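Blow out a housing at the air-gun stand

TASK

The tall square housing (not the shallow square cover) stands mouth down on the bench: turn it over and stand it mouth up on the metal plate, centred under the nozzle of the clamped air gun, and let go of it. Only then pull the gun's trigger fully home against its grip, hold it there for about a second and let it spring back. Leave the housing standing centred under the nozzle, and leave the other things on the bench where they are.

Things in the scene. Friction and masses are not known exactly. Their poses are not given: they have to be found in the camera images.
- housing: Square housing to blow out: grey plastic square cup, outside 48 x 48 mm, 60 mm high, walls and closed end 4 mm, about 90 g. Origin at the centre of its open mouth (rim plane); z points from the mouth to the closed end (up at the start, when it stands mouth down on the bench; down when it stands mouth up); x and y square to its side faces. It also rests stably on a flat side.
- housing_base (a point): Centre of the outside of the housing's closed end, 60 mm from the mouth along the housing's z.
- stand: Fixed stand; origin at bench height under the grip, z up; nozzle on its -x side, roughly towards the robot. Aluminium plate 8 mm thick, x -220 to +70 mm, y +-55 mm. A post (x -5 to +29 mm) carries an air gun clamped upside down: barrel of radius 17 mm along x at height 143 mm, x -45 to +77 mm; grip upright above it; a 9 mm tube runs forward at height 143 to 152 mm to the nozzle at x = -150 mm.
- nozzle (a point): Tip of the nozzle, pointing straight down, 120 mm above the bench (112 mm above the plate); nozzle 13 mm in diameter. Stand x = -150 mm, y = 0.
- spot (a point): Point on the plate's upper face (8 mm above the bench) straight under the nozzle, where the housing must stand.
- grip (a point): Centre of the fixed upright grip at the height where grip and trigger are best squeezed together, 220 mm above the bench. The grip is 28 mm (stand x) by 30 mm (stand y), its top at height 251 mm; the trigger stands in front (stand -x) of it. Grip and trigger together measure about 54 mm released, 40 mm pulled.
- trigger_pad (a point): Middle of the trigger's front face, 218 mm above the bench when released, about 40 mm in front (stand -x) of the grip's centre; about 26 mm when fully pulled. The trigger is a black bar 10 mm thick and 18 mm wide, hinged at its lower end (stand x = -21 mm, height 165 mm, axis along the stand's y), its free upper end at height 239 mm.
- trigger (a joint): Angle of the sprung trigger in rad: 0 released, 0.26 fully pulled to the grip (stop). The spring needs about 4 N to start and 7 N fully pulled, at the pad.
- bottle: Bystander: closed white plastic bottle, radius 27 mm, 125 mm high; origin at the centre of its underside. It stands close to the housing.
- beaker: Bystander: round grey plastic beaker, mouth up, rim radius 30 mm, 58 mm high; origin at the centre of its underside.
- cover: Bystander: shallow square grey cover, like the housing but only 24 mm high (48 x 48 mm), lying mouth down; origin at the centre of its mouth, z up.
- tape: Bystander: roll of paper tape lying flat, outer radius 42 mm, inner 30 mm, 19 mm high; origin at the centre of its underside.
- spool: Bystander: steel-coloured solder spool standing on its flange, radius 26 mm, 35 mm high; origin at the centre of its underside.
- screwdriver: Bystander: screwdriver lying flat, 170 mm long, black handle about 28 mm thick toward its -x; it lies along its own x axis.
There are look-alikes about, which are no part of the job. What is shaped like the housing but green or pink is not meant.

How it is judged (in metres and radians):
On the way, in this order (a step that is already met when the one before it is completed fails the run):
1. the housing stands mouth up on the plate under the nozzle, let go (angle between housing's own z axis and vertical above 3.02 rad and horizontal distance between each of housing, housing_base and nozzle below 0.012 m and height (world z) of housing_base between 0.004 and 0.014 m and contact force between the fingers and housing below 0.2 N and linear speed of housing below 0.02 m/s), for 0.3 s.
2. the trigger is pulled home (over 0.20 rad) and held 0.7 s with the housing in place (value of joint trigger above 0.2 rad and angle between housing's own z axis and vertical above 3.02 rad and horizontal distance between each of housing, housing_base and nozzle below 0.012 m and height (world z) of housing_base between 0.004 and 0.014 m), for 0.7 s.
3. the trigger has sprung back (value of joint trigger below 0.04 rad), for 0.2 s.
At the end, for the whole second after the job is handed in: The housing stands at rest mouth up (within 0.12 rad) on the plate, its mouth and closed end both within 12 mm of the nozzle's axis, not touched by the fingers, and the trigger is back (below 0.04 rad) (all of step 1 and value of joint trigger below 0.04 rad).
It fails at once if the trigger is pulled (over 0.10 rad) with no housing standing mouth up under the nozzle (value of joint trigger above 0.1 rad and (angle between housing's own z axis and vertical below 2.9 rad or horizontal distance between housing and nozzle above 0.025 m)).
It fails at once if one of the other things (bottle, beaker, cover, tape, spool, screwdriver) is moved by more than 25 mm or tipped over (distance of any of bottle, beaker, cover, tape, spool, screwdriver from where it was at the start of the episode above 0.025 m or angle between any of bottle, beaker, cover, tape, spool's own z axis and vertical above 0.5 rad).
It also fails if it takes over 72 s, if anything falls off the work surface, if the arm or the gripper's body presses on something with over 40 N, if the wrist force passes 120 N, or if a joint passes its speed limit or range.

ROBOT

A 6-joint arm with a two-finger parallel gripper is mounted at the origin on the work surface. World frame = base frame: x ahead of the robot, y to its left, z up, the work surface at z = 0. Lengths are in mm, angles in rad, forces in N, time in s.
With the tool pointing down it reaches from about 150 to 775 mm from the base axis. Payload 6.1 kg.
Tool frame: the origin (TCP) lies midway between the tips of the shut fingers; the grasp point (between the pads) lies 19 mm behind it; z points along the fingers, y is the line along which they close (so a half turn about z gives the same grasp; the last joint's range is limited). The gripper opens to 85 mm and grips with 20 to 120 N. Pads are 22 mm wide; open, the fingers measure 114 mm over their backs; the gripper's body (76 mm by 85 mm) begins 54 mm behind the grasp point. The pads swing forward as they close: fully open they stand 13 mm farther back than shut.
Start: joints at [1.187, 0.126, -0.04, 1.405, 0, 1.571], TCP at [196.577, 486.791, 231.295] pointing down, gripper open.
Joint ranges: [-2.72, 2.72], [-0.95, 1.95], [-1.27, 1.35], [-1.78, 2.02], [-1.46, 1.47], [-3.14, 3.14]. Speed limits (rad/s): [2.39, 2.39, 3.01, 3.14, 3.14, 3.14].

INTERFACE

Orientations are given as a unit quaternion [x, y, z, w].
In Python, from workcell import * gives the robot as it stands.
- The arm moves only by the tool jog_arm, never from a script. Its argument "motion" is a list of rows, each an object with "linear": the shift along the world's x, y, z each as a share of 0.5 m, from -1 to 1, a list of three; "dr": the turn, a rotation vector about the world's x, y, z each as a share of pi/2 rad, from -1 to 1, a list of three. In form: [{"linear": [dx, dy, dz], "dr": [wx, wy, wz]}, ...]. A call has 1 to 5 rows; each row is the pose to reach, as a shift and turn from the pose commanded when the call began; what a row does not reach only later rows make up. A row lasts 1/12 s, in which the tool goes at most 41.7 mm and 7.16 degrees, less where a joint would pass 70% of its speed; a pose out of reach is approached as far as the arm can. A call with a number of a shift or a turn outside -1 to 1 is refused whole. A call with a gripper value outside its range is refused whole. "claw" is the opening, from -1 (shut) to 1 (fully open), set as the call begins (left out, the last holds). The fingers move at their own pace and stop on an object; "force" is the grip in N (left out, the last holds). Time passes only in rows, so rows that repeat a pose let the fingers close. It gives the time, the measured TCP pose, the force, the opening and the grip force at its end, in the units of the state.
- observe(): the state, without advancing time (a new reading comes with each control period).
- get_image(name): name is "scene" or "top" or "wrist"; returns a dict with "pixels" (384x512x3 uint8, red, green, blue), "depth" (384x512 float32, mm along the optical axis (not along the pixel's ray), 0 where there is no reading), "mtx" (3x3 intrinsics, pixels), "k1" (the pictures are not rectified: a ray, as slopes to the right and down, at radius r is drawn at 1 + k1 r^2 times it, then the intrinsics apply), "origin" and "rotation" of the camera in the world. Camera axes: x right, y up, looking along -z (the intrinsics and any distortion apply to the point x, -y, -z); pixel columns grow to the right and rows downward; lengths in mm; the calibration is good to about 2 mm. A picture is of the moment at which its call begins.
- hand_in(): hands the job in; it is judged then, once.
The state is a dict: "t": time; "joints": joint angles; "qd": joint speeds; "effort": joint torques, N m; "ee_pos": TCP position; "tcp_rot": TCP orientation; "wrist_force": force on the tool from outside, world axes, zero at the start; "torque": the same for the moment, N m; "finger_gap": finger opening in mm; "grip_force": force on a finger pad.
Only numpy, scipy, OpenCV 4.12 (cv2) and the standard library are available. Lean on these libraries where they do the work, as an engineer would, in place of code of your own. Each camera call takes 0.05 s, during which the arm holds its last target. There are 200 camera calls.

## Working session

There is one attempt and no reset: what is moved stays moved. The work goes in short steps, Python scripts to look and compute and a tool call to move; the robot and the scene stay as the last step left them, time stands still between calls to the robot, and variables do not carry over. Pictures are saved under pics/ and viewed, at most 10 in all, crops included, and the job is handed in when it is done.

Besides the shell and the picture viewer there is one more tool, called after "Call:" as name(argument=value, ...), one argument or row to a line, values as JSON. jog_arm: Moves the arm, as the interface text tells. Its arguments: {"type":"object","properties":{"motion":{"type":"array"},"claw":{"type":"number"},"force":{"type":"number"}},"required":["motion"]}

```bash
mkdir -p pics; cat > h.py <<'E'
import numpy as np, cv2
from workcell import *
def cap(n, f=None):
    d=get_image(n); 
    if f: cv2.imwrite('pics/'+f, d['pixels'][:,:,::-1])
    return d
def rays(d,uv):
    K=np.array(d['mtx']); uv=np.atleast_2d(np.array(uv,float))
    p=(uv-[K[0,2],K[1,2]])/[K[0,0],K[1,1]]
    q=p.copy()
    for _ in range(20): q=p/(1+d['k1']*(q**2).sum(1,keepdims=True))
    r=np.c_[q[:,0],-q[:,1],-np.ones(len(q))]
    return r
def plane(d,uv,z):
    r=rays(d,uv)@np.array(d['rotation']).T; o=np.array(d['origin'])
    return o+r*((z-o[2])/r[:,2])[:,None]
def bydepth(d,uv):
    uv=np.atleast_2d(uv); z=np.array([d['depth'][int(v),int(u)] for u,v in uv])
    return np.array(d['origin'])+(rays(d,uv)*z[:,None])@np.array(d['rotation']).T
def cloud(d):
    h,w=d['depth'].shape; v,u=np.mgrid[0:h,0:w]
    uv=np.c_[u.ravel(),v.ravel()]; z=d['depth'].ravel()
    P=np.array(d['origin'])+(rays(d,uv)*z[:,None])@np.array(d['rotation']).T
    P[z==0]=np.nan
    return P.reshape(h,w,3)
E
python3 - <<'E'
from h import *
import pickle
D={}
for n in ('top','scene'):
    D[n]=cap(n); print(n,D[n]['origin'],np.round(D[n]['rotation'],3).tolist(),D[n]['mtx'],D[n]['k1'])
pickle.dump(D,open('d.pkl','wb'))
cv2.imwrite('pics/a_top.png',cv2.resize(D['top']['pixels'][:,:,::-1],(800,600)))
cv2.imwrite('pics/a_scene.png',cv2.resize(D['scene']['pixels'][:,:,::-1],(800,600)))
print(observe())
E
```

```text
top [ 368.20330384   -2.15607626 1382.21893971] [-0.071, 0.063, 0.713, -0.695] [[433.55681158   0.         257.16910188]
 [  0.         433.55681158 198.12606119]
 [  0.           0.           1.        ]] -0.06996123888063821
scene [1106.30871114 -516.75116822 1068.9243362 ] [0.299, 0.122, 0.371, 0.871] [[367.13369172   0.         259.74594397]
 [  0.         367.13369172 188.22192773]
 [  0.           0.           1.        ]] -0.07231149895500558
{'t': 0.1, 'joints': array([ 1.18700750e+00,  1.26352733e-01, -4.05008310e-02,  1.40537836e+00,
       -3.27480585e-07,  1.57078511e+00]), 'qd': array([-0.00142555, -0.00188269,  0.00192655, -0.00032105,  0.00118734,
        0.00175528]), 'effort': array([ 1.00387457e-03, -4.36901128e+01,  3.53606379e+01,  1.36087174e-02,
        4.69980705e-05,  1.22324231e-07]), 'ee_pos': array([196.44668963, 486.47950774, 230.59181554]), 'tcp_rot': array([ 1.90713323e-01,  9.81645513e-01, -7.04656159e-04, -1.36741448e-04]), 'wrist_force': array([-0.15718389, -0.01890249,  0.6582492 ]), 'torque': array([-0.02840714, -0.04649572, -0.00719153]), 'grip_force': 0.0, 'finger_gap': 85.30412942581243}
```

```bash
python3 - <<'E'
s=open('h.py').read()
s=s.replace("d=get_image(n); ","d=get_image(n); d['rotation']=Rotation.from_quat(d['rotation']).as_matrix()").replace("from workcell","from scipy.spatial.transform import Rotation\nfrom workcell")
open('h.py','w').write(s)
E
```

```text
(no output)
```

View pics/a_top.png

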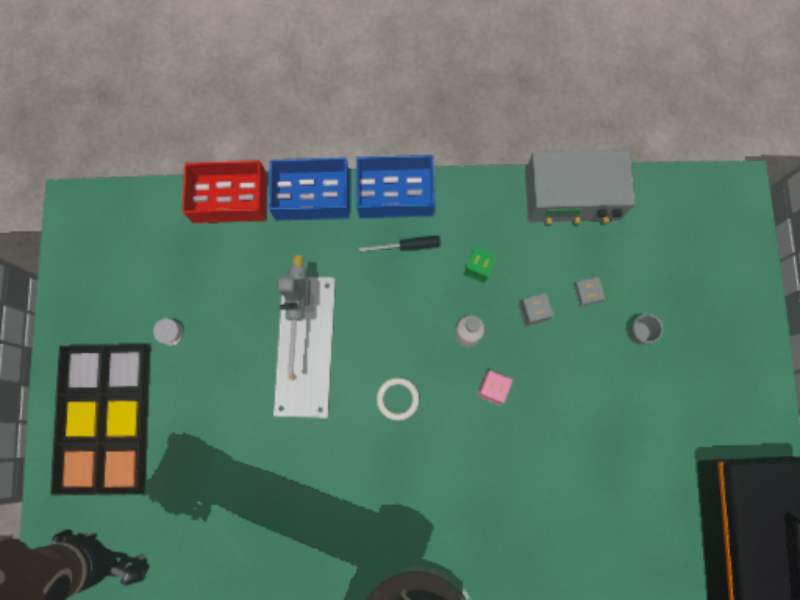

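View pics/a_scene.png

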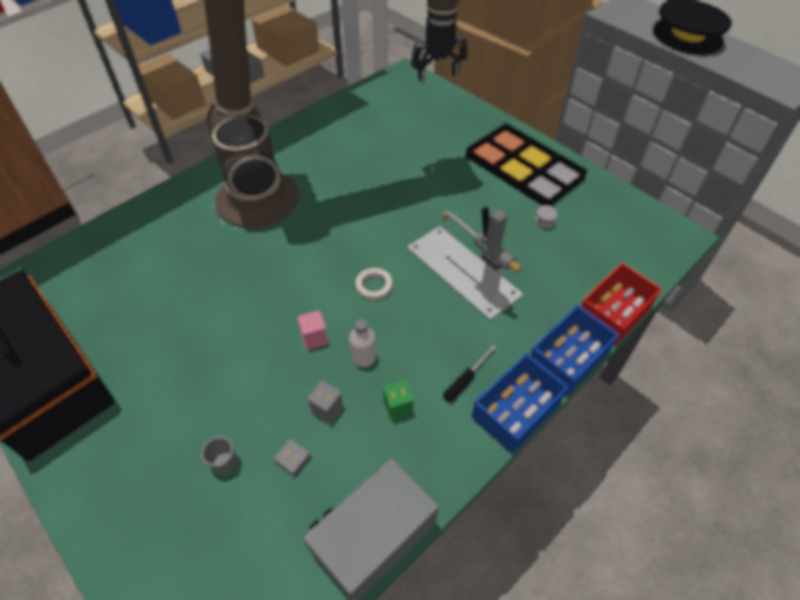

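Candidates (top picture, 800×600 px): grey at (537,308), which is tall with its sides visible and looks like the housing. The other grey square at (590,291) is flat and looks like the cover. The green (481,263) and pink (496,387) cubes are look-alikes, and the round beaker is at (647,328). The bottle is at (470,330), the tape at (398,398) and the stand plate at (305,347). I'll check heights and take a crop next.

```bash
python3 - <<'E'
from h import *
import pickle
D={n:cap(n) for n in('top','scene')}
pickle.dump(D,open('d.pkl','wb'))
C={n:cloud(D[n]) for n in D}
for n in D:
    d=D[n]; c=C[n]
    for name,(u,v) in dict(housing=(537,306),cover=(590,291),green=(481,262),pink=(496,386),bottle=(470,326),plate=(312,395)).items() if n=='top' else dict(housing=(325,398),cover=(291,455),bottle=(361,325)).items():
        u=u*.64;v=v*.64
        print(n,name,np.round(np.nanmedian(c[int(v)-2:int(v)+3,int(u)-2:int(u)+3].reshape(-1,3),axis=0)))
# top face of housing by depth
c=C['top']
for name,(u,v),zr in (('H',(537,306),(52,70)),('cover',(590,291),(17,32)),('plate',(312,395),(4,14)),('green',(481,262),(50,70)),('bottle',(470,326),(20,140))):
    m=((c[:,:,2]>zr[0])&(c[:,:,2]<zr[1])).astype(np.uint8)
    w=90 if name=='plate' else 28
    M=np.zeros_like(m);uu,vv=int(u*.64),int(v*.64);M[max(0,vv-w):vv+w,max(0,uu-w):uu+w]=1
    nl,l,st,ce=cv2.connectedComponentsWithStats(m*M)
    k=l[vv,uu]; 
    if k==0: k=1+np.argmax(st[1:,4]); 
    P=c[l==k]; r=cv2.minAreaRect(P[:,:2].astype(np.float32)); print(name,st[k,4],np.round(P.mean(0),1),[np.round(x,1) for x in r])
cr=np.hstack([cv2.resize(D['top']['pixels'][165:225,310:410],(500,300),interpolation=2),cv2.resize(D['scene']['pixels'][230:310,160:280],(300,300),interpolation=2)])
cv2.imwrite('pics/b.png',cr[:,:,::-1])
E
```

```text
top housing [ 625. -257.   60.]
top cover [ 659. -375.   24.]
top green [ 717. -149.   61.]
top pink [ 466. -169.   61.]
top bottle [ 577. -116.  124.]
top plate [463. 198.   9.]
scene housing [ 626. -260.   59.]
scene cover [ 657. -377.   22.]
scene bottle [ 581. -123.  123.]
H 248 [ 619.1 -257.8   60.4] [array([ 620. , -258.5]), array([49., 49.]), np.float64(14.3)]
cover 234 [ 659.1 -376.6   24.4] [array([ 659.3, -376.7]), array([48.9, 49.1]), np.float64(10.9)]
plate 2207 [540.  207.4   8.4] [array([562.5, 213.5]), array([117.8, 296.1]), np.float64(86.1)]
green 241 [ 715.9 -152.1   60. ] [array([ 716.9, -152.4]), array([47.9, 50.7]), np.float64(64.8)]
bottle 284 [ 571.5 -120.3   88.8] [array([ 576.4, -123.3]), array([52.3, 52.2]), np.float64(56.9)]
```

View pics/b.png

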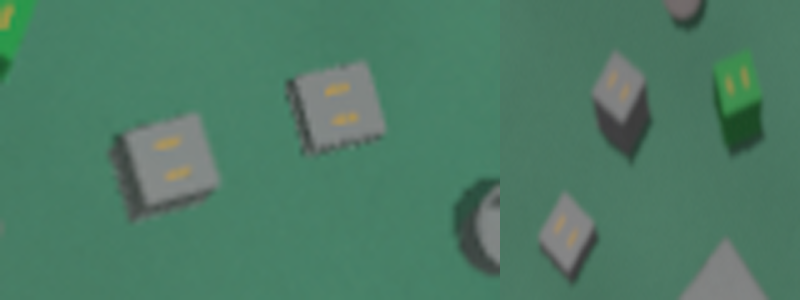

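The crop confirms it: the tall grey one (60 mm high, at 620, -258) is the housing, and the shallow one (24 mm) is the cover. Next I'll measure the stand precisely.

```bash
python3 - <<'E'
from h import *
import pickle
D=pickle.load(open('d.pkl','rb'))
d=D['top'];p=d['pixels'].astype(int); c=cloud(d)
m=((p.min(2)>120)&(np.abs(p[:,:,0]-p[:,:,2])<35)).astype(np.uint8)
M=np.zeros_like(m);M[170:275,165:222]=1;m*=M
n,l,st,ce=cv2.connectedComponentsWithStats(m);k=1+np.argmax(st[1:,4]);print(st[k])
v,u=np.nonzero(l==k); P=plane(d,np.c_[u,v],8)
X=P[:,:2].astype(np.float32); 
r=cv2.minAreaRect(X);print('plate rect',r, np.round(cv2.boxPoints(r),1).tolist())
# edge lines: front edge (min x) and right edge (min y) by fits
def edge(a,b,lo,hi,fn):
    pts=[]
    for t in np.arange(lo,hi,4):
        s=X[(X[:,a]>=t)&(X[:,a]<t+4)]
        if len(s)>3: pts.append((t+2,fn(s[:,b])))
    pts=np.array(pts);f=np.polyfit(pts[:,0],pts[:,1],1);res=pts[:,1]-np.polyval(f,pts[:,0]);g=abs(res)<2.5
    return np.polyfit(pts[g,0],pts[g,1],1),g.sum(),len(pts)
print('y=f(x) right edge',edge(0,1,440,680,np.min)); print('left',edge(0,1,440,540,np.max)); print('front x=f(y)',edge(1,0,170,250,np.min)); print('back',edge(1,0,160,180,np.max))
# high things: grip/tube from depth of both views
for n in D:
    Q=cloud(D[n]).reshape(-1,3); Q=Q[(Q[:,0]>440)&(Q[:,0]<720)&(Q[:,1]>130)&(Q[:,1]<300)]
    for a,b in((112,135),(138,156),(245,256),(225,244)):
        s=Q[(Q[:,2]>a)&(Q[:,2]<b)]
        if len(s): print(n,a,b,len(s),s.min(0).round(),s.max(0).round(),s.mean(0).round(1))
t=cloud(D['top']);q=t[(t[:,:,2]>140)&(t[:,:,2]<156)&(t[:,:,0]<590)&(t[:,:,0]>440)&(t[:,:,1]>150)]
f=np.polyfit(q[:,0],q[:,1],1);print('tube line y=',f,q[:,0].min())
# tape etc
for nm,(u,v) in dict(tape=(398,380),spool=(168,330)).items(): print(nm,t[int(v*.64),int(u*.64)].round())
E
```

```text
[ 175  177   40   91 2469]
plate rect ((563.2252807617188, 212.86965942382812), (110.43009185791016, 291.68975830078125), 86.61454772949219) [[414.3999938964844, 166.39999389648438], [705.5999755859375, 149.10000610351562], [712.0999755859375, 259.3999938964844], [420.8999938964844, 276.6000061035156]]
y=f(x) right edge (array([-5.93794652e-02,  1.92553772e+02]), np.int64(60), 60)
left (array([-5.37387261e-02,  2.96871994e+02]), np.int64(25), 25)
front x=f(y) (array([6.45110797e-02, 4.05136763e+02]), np.int64(20), 20)
back (array([2.92160034e-02, 7.01508560e+02]), np.int64(5), 5)
top 112 135 28 [481. 184. 114.] [668. 231. 134.] [617.  193.8 127.7]
top 138 156 292 [481. 185. 138.] [714. 226. 156.] [604.4 205.2 148.9]
top 245 256 96 [624. 193. 245.] [649. 221. 255.] [636.3 207.3 250.1]
top 225 244 53 [593. 193. 227.] [644. 222. 244.] [612.7 205.6 236.6]
scene 112 135 83 [483. 182. 113.] [714. 221. 135.] [626.4 193.2 127.7]
scene 138 156 273 [485. 185. 138.] [714. 219. 156.] [632.  201.8 147.9]
scene 245 256 41 [625. 192. 245.] [650. 221. 252.] [637.3 206.7 247.9]
scene 225 244 77 [595. 191. 225.] [652. 220. 244.] [629.7 203.6 234.4]
tube line y= [-6.09291805e-02  2.46087239e+02] 480.61786414463165
tape [487.  24.  19.]
spool [598. 490.  34.]
```

Call:
jog_arm(
  motion=[
    {"linear": [0.2, -0.35, 0], "dr": [0, 0, 0.1]},
    {"linear": [0.2, -0.35, 0], "dr": [0, 0, 0.1]},
    {"linear": [0.2, -0.35, 0], "dr": [0, 0, 0.1]},
    {"linear": [0.2, -0.35, 0], "dr": [0, 0, 0.1]},
    {"linear": [0.2, -0.35, 0], "dr": [0, 0, 0.1]},
  ],
  claw=1,
  force=30,
)

```text
t: 0.62
ee_pos: [297.0, 309.7, 231.2]
tcp_rot: [0.113, 0.994, -0.0, 0.0]
wrist_force: [1.3, 1.0, 0.4]
finger_gap: 85.6
grip_force: 0.0
```

Call:
jog_arm(
  motion=[
    {"linear": [0.2, -0.35, 0], "dr": [0, 0, 0.1]},
    {"linear": [0.2, -0.35, 0], "dr": [0, 0, 0.1]},
    {"linear": [0.2, -0.35, 0], "dr": [0, 0, 0.1]},
    {"linear": [0.2, -0.35, 0], "dr": [0, 0, 0.1]},
    {"linear": [0.2, -0.35, 0], "dr": [0, 0, 0.1]},
  ],
)

```text
t: 1.03
ee_pos: [396.9, 135.0, 231.4]
tcp_rot: [0.035, 0.999, 0.0, 0.0]
wrist_force: [0.1, 0.7, -0.9]
finger_gap: 85.3
grip_force: 0.0
```

Call:
jog_arm(
  motion=[
    {"linear": [0.2, -0.35, 0], "dr": [0, 0, 0.1]},
    {"linear": [0.2, -0.35, 0], "dr": [0, 0, 0.1]},
    {"linear": [0.2, -0.35, 0], "dr": [0, 0, 0.1]},
    {"linear": [0.2, -0.35, 0], "dr": [0, 0, 0.1]},
    {"linear": [0.2, -0.35, 0], "dr": [0, 0, 0.1]},
  ],
)

```text
t: 1.45
ee_pos: [496.8, -40.0, 231.3]
tcp_rot: [-0.044, 0.999, 0.0, 0.0]
wrist_force: [0.6, 1.2, -0.0]
finger_gap: 85.5
grip_force: 0.0
```

Call:
jog_arm(
  motion=[
    {"linear": [0.2, -0.35, 0], "dr": [0, 0, 0.1]},
    {"linear": [0.2, -0.35, 0], "dr": [0, 0, 0.1]},
    {"linear": [0.2, -0.35, 0], "dr": [0, 0, 0.1]},
    {"linear": [0.2, -0.35, 0], "dr": [0, 0, 0.1]},
    {"linear": [0.2, -0.35, 0], "dr": [0, 0, 0.1]},
  ],
)

```text
t: 1.87
ee_pos: [597.1, -215.4, 230.7]
tcp_rot: [-0.121, 0.993, 0.0, -0.0]
wrist_force: [1.1, 0.4, -1.0]
finger_gap: 85.4
grip_force: 0.0
```

Call:
jog_arm(
  motion=[
    {"linear": [0.047, -0.09, -0.16]},
    {"linear": [0.047, -0.09, -0.16]},
    {"linear": [0.047, -0.09, -0.16]},
    {"linear": [0.047, -0.09, -0.16]},
    {"linear": [0.047, -0.09, -0.16]},
  ],
)

```text
invalid input
```

```bash
python3 - <<'E'
from h import *
o=observe();print(o['ee_pos'],o['tcp_rot'],o['joints'].round(3))
d=cap('wrist','w1.png');c=cloud(d);c[c[:,:,1]>-200]=np.nan
print(d['origin'],np.round(d['rotation'],2).tolist())
m=((c[:,:,2]>50)&(c[:,:,2]<68)&(abs(c[:,:,0]-620)<50)&(abs(c[:,:,1]+258)<50))
P=c[m];print(len(P),P.mean(0),cv2.minAreaRect(P[:,:2].astype(np.float32)))
E
```

```text
[ 597.05821128 -215.3687906   230.71985066] [-1.21469103e-01  9.92595202e-01  3.89321652e-06 -1.45335672e-04] [-0.346  0.341  0.232  1.462 -0.    -0.59 ]
[ 517.9647163  -235.49560208  373.57120933] [[-0.24, -0.92, -0.31], [0.97, -0.23, -0.08], [0.0, -0.32, 0.95]]
2396 [ 618.22056671 -259.1633302    59.9601411 ] ((619.90869140625, -259.10870361328125), (49.075233459472656, 48.199462890625), 13.822021484375)
```

View pics/w1.png

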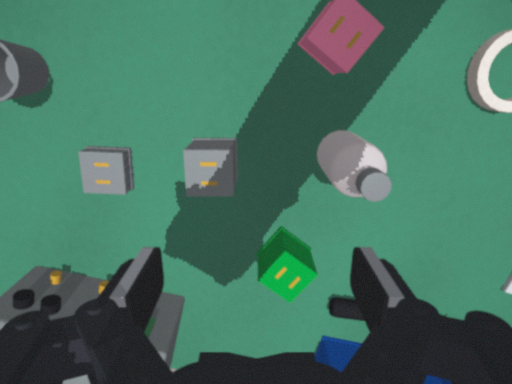

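Call:
jog_arm(
  motion=[
    {"linear": [0.047, -0.092, -0.2], "dr": [0, 0, 0]},
    {"linear": [0.047, -0.092, -0.2], "dr": [0, 0, 0]},
    {"linear": [0.047, -0.092, -0.2], "dr": [0, 0, 0]},
    {"linear": [0.047, -0.092, -0.2], "dr": [0, 0, 0]},
    {"linear": [0.047, -0.092, -0.2], "dr": [0, 0, 0]},
  ],
)

```text
t: 2.33
ee_pos: [618.6, -258.6, 129.1]
tcp_rot: [-0.122, 0.993, 0.001, -0.002]
wrist_force: [1.0, 0.3, -0.0]
finger_gap: 85.4
grip_force: 0.0
```

Call:
jog_arm(
  motion=[
    {"linear": [0, 0, -0.03], "dr": [0, 0, 0]},
    {"linear": [0, 0, -0.03], "dr": [0, 0, 0]},
    {"linear": [0, 0, -0.03], "dr": [0, 0, 0]},
    {"linear": [0, 0, -0.03], "dr": [0, 0, 0]},
  ],
)

```text
t: 2.67
ee_pos: [620.4, -258.4, 118.6]
tcp_rot: [-0.122, 0.992, -0.001, 0.001]
wrist_force: [-0.1, -0.8, -0.6]
finger_gap: 85.5
grip_force: 0.0
```

Call:
jog_arm(
  motion=[
    {"linear": [0, 0, -0.07], "dr": [0, 0, 0]},
    {"linear": [0, 0, -0.12], "dr": [0, 0, 0]},
    {"linear": [0, 0, -0.16], "dr": [0, 0, 0]},
    {"linear": [0, 0, -0.186], "dr": [0, 0, 0]},
    {"linear": [0, 0, -0.186], "dr": [0, 0, 0]},
  ],
)

```text
t: 3.08
ee_pos: [618.5, -257.9, 21.4]
tcp_rot: [-0.122, 0.993, 0.001, -0.002]
wrist_force: [-0.6, 0.9, -0.2]
finger_gap: 85.5
grip_force: 0.0
```

Call:
jog_arm(
  motion=[
    {"linear": [0, 0, 0], "dr": [0, 0, 0]},
    {"linear": [0, 0, 0], "dr": [0, 0, 0]},
    {"linear": [0, 0, 0], "dr": [0, 0, 0]},
    {"linear": [0, 0, 0], "dr": [0, 0, 0]},
    {"linear": [0, 0, 0], "dr": [0, 0, 0]},
  ],
  claw=0,
  force=30,
)

```text
t: 3.5
ee_pos: [621.1, -259.3, 25.6]
tcp_rot: [-0.122, 0.993, -0.001, 0.002]
wrist_force: [-0.2, 0.3, 6.8]
finger_gap: 47.6
grip_force: 31.7
```

Call:
jog_arm(
  motion=[
    {"linear": [0, 0, 0], "dr": [0, 0, 0]},
    {"linear": [0, 0, 0], "dr": [0, 0, 0]},
    {"linear": [0, 0, 0], "dr": [0, 0, 0]},
  ],
)

```text
t: 3.75
ee_pos: [621.1, -259.2, 25.5]
tcp_rot: [-0.122, 0.993, -0.001, 0.002]
wrist_force: [0.3, 0.2, 5.9]
finger_gap: 47.6
grip_force: 31.7
```

Call:
jog_arm(
  motion=[
    {"linear": [0, 0, 0.36], "dr": [0, 0, 0]},
    {"linear": [0, 0, 0.36], "dr": [0, 0, 0]},
    {"linear": [0, 0, 0.36], "dr": [0, 0, 0]},
    {"linear": [0, 0, 0.36], "dr": [0, 0, 0]},
    {"linear": [0, 0, 0.36], "dr": [0, 0, 0]},
  ],
)

```text
t: 4.17
ee_pos: [621.4, -259.5, 211.5]
tcp_rot: [-0.122, 0.993, -0.002, 0.004]
wrist_force: [-0.1, 0.5, -0.0]
finger_gap: 47.5
grip_force: 31.5
```

Call:
jog_arm(
  motion=[
    {"linear": [0.005, 0.304, 0], "dr": [0, 0, -0.078]},
    {"linear": [0.005, 0.304, 0], "dr": [0, 0, -0.078]},
    {"linear": [0.005, 0.304, 0], "dr": [0, 0, -0.078]},
    {"linear": [0.005, 0.304, 0], "dr": [0, 0, -0.078]},
    {"linear": [0.005, 0.304, 0], "dr": [0, 0, -0.078]},
  ],
)

```text
t: 4.58
ee_pos: [622.3, -101.9, 204.2]
tcp_rot: [-0.064, 0.998, 0.001, 0.0]
wrist_force: [0.4, -0.9, -0.3]
finger_gap: 47.7
grip_force: 31.6
```

Call:
jog_arm(
  motion=[
    {"linear": [0.005, 0.304, 0], "dr": [0, 0, -0.078]},
    {"linear": [0.005, 0.304, 0], "dr": [0, 0, -0.078]},
    {"linear": [0.005, 0.304, 0], "dr": [0, 0, -0.078]},
    {"linear": [0.005, 0.304, 0], "dr": [0, 0, -0.078]},
    {"linear": [0.005, 0.304, 0], "dr": [0, 0, -0.078]},
  ],
)

```text
t: 5.0
ee_pos: [624.8, 49.7, 203.6]
tcp_rot: [-0.002, 1.0, 0.001, 0.0]
wrist_force: [-0.5, -0.9, -0.5]
finger_gap: 47.3
grip_force: 31.7
```

Call:
jog_arm(
  motion=[
    {"linear": [0, 0, 0], "dr": [0, -0.35, 0]},
    {"linear": [0, 0, 0], "dr": [0, -0.35, 0]},
    {"linear": [0, 0, 0], "dr": [0, -0.35, 0]},
    {"linear": [0, 0, 0], "dr": [0, -0.35, 0]},
    {"linear": [0, 0, 0], "dr": [0, -0.35, 0]},
  ],
)

```text
t: 5.42
ee_pos: [621.0, 43.8, 200.8]
tcp_rot: [0.001, 0.962, -0.001, 0.272]
wrist_force: [-0.7, 0.5, -2.8]
finger_gap: 47.6
grip_force: 31.7
```

Call:
jog_arm(
  motion=[
    {"linear": [0, 0, 0], "dr": [0, -0.372, 0]},
    {"linear": [0, 0, 0], "dr": [0, -0.372, 0]},
    {"linear": [0, 0, 0], "dr": [0, -0.372, 0]},
    {"linear": [0, 0, 0], "dr": [0, -0.372, 0]},
    {"linear": [0, 0, 0], "dr": [0, -0.372, 0]},
  ],
)

```text
t: 5.83
ee_pos: [624.8, 44.0, 203.5]
tcp_rot: [0.001, 0.852, -0.001, 0.524]
wrist_force: [1.5, 0.4, -1.9]
finger_gap: 48.0
grip_force: 31.7
```

```bash
python3 - <<'E'
from h import *
o=observe();print(o['t'],o['ee_pos'],o['finger_gap'],o['joints'].round(3)); print(Rotation.from_quat(o['tcp_rot']).as_matrix().round(3))
E
```

```text
5.8333 [624.80764042  43.99769842 203.46543768] 47.974010407319604 [ 0.123 -0.293 -1.039 -0.274 -0.111  0.056]
[[-0.452  0.002  0.892]
 [ 0.     1.    -0.002]
 [-0.892 -0.    -0.452]]
```

Call:
jog_arm(
  motion=[
    {"linear": [0, 0, -0.25], "dr": [0, 0, 0]},
    {"linear": [0, 0, -0.25], "dr": [0, 0, 0]},
    {"linear": [0, 0, -0.25], "dr": [0, 0, 0]},
    {"linear": [0, 0, -0.25], "dr": [0, 0, 0]},
    {"linear": [0, 0, -0.25], "dr": [0, 0, 0]},
  ],
)

```text
t: 6.25
ee_pos: [624.0, 44.2, 71.1]
tcp_rot: [0.0, 0.857, -0.001, 0.516]
wrist_force: [-0.1, -0.1, -0.2]
finger_gap: 47.8
grip_force: 31.7
```

Call:
jog_arm(
  motion=[
    {"linear": [0, 0, -0.04], "dr": [0, 0, 0]},
    {"linear": [0, 0, -0.06], "dr": [0, 0, 0]},
    {"linear": [0, 0, -0.07], "dr": [0, 0, 0]},
    {"linear": [0, 0, -0.08], "dr": [0, 0, 0]},
    {"linear": [0, 0, -0.08], "dr": [0, 0, 0]},
  ],
)

```text
t: 6.67
ee_pos: [627.6, 45.3, 40.8]
tcp_rot: [0.0, 0.852, 0.0, 0.523]
wrist_force: [-1.1, 0.2, -1.0]
finger_gap: 47.8
grip_force: 31.8
```

```bash
python3 - <<'E'
from h import *
o=observe();print(o['t'],o['ee_pos'],o['finger_gap'],o['wrist_force'],o['joints'].round(3)); print(Rotation.from_quat(o['tcp_rot']).as_matrix().round(3)[:,2])
E
```

```text
6.6667 [627.64722115  45.29079629  40.76756389] 47.84851153708673 [-1.08246789  0.19440767 -0.96553036] [ 0.124  0.134 -1.245 -0.906 -0.11   0.057]
[ 0.892 -0.    -0.453]
```

Call:
jog_arm(
  motion=[
    {"linear": [0.04, 0, -0.01], "dr": [0, 0, 0]},
    {"linear": [0.04, 0, -0.01], "dr": [0, 0, 0]},
    {"linear": [0.04, 0, -0.01], "dr": [0, 0, 0]},
    {"linear": [0.04, 0, -0.01], "dr": [0, 0, 0]},
  ],
)

```text
t: 7.0
ee_pos: [646.5, 45.3, 34.0]
tcp_rot: [0.0, 0.853, 0.0, 0.522]
wrist_force: [-1.1, 0.6, -0.3]
finger_gap: 47.6
grip_force: 31.7
```

Call:
jog_arm(
  motion=[
    {"linear": [0, 0, 0], "dr": [0, 0, 0]},
    {"linear": [0, 0, 0], "dr": [0, 0, 0]},
    {"linear": [0, 0, 0], "dr": [0, 0, 0]},
    {"linear": [0, 0, 0], "dr": [0, 0, 0]},
    {"linear": [0, 0, 0], "dr": [0, 0, 0]},
  ],
  claw=1,
)

```text
t: 7.42
ee_pos: [646.1, 45.4, 32.5]
tcp_rot: [0.0, 0.854, 0.0, 0.521]
wrist_force: [1.4, 1.8, 0.3]
finger_gap: 85.2
grip_force: 0.0
```

```bash
python3 - <<'E'
from h import *
o=observe();print(o['t'],o['ee_pos'],o['finger_gap'],o['wrist_force'],o['joints'].round(3)); print(Rotation.from_quat(o['tcp_rot']).as_matrix().round(3)[:,2])
cap('wrist','w2.png')
E
```

```text
7.4167 [646.0935035   45.37649305  32.51313138] 85.24356691795461 [1.39621816 1.80310686 0.28327325] [ 0.118  0.183 -1.211 -0.916 -0.105  0.054]
[ 0.889  0.    -0.457]
```

View pics/w2.png

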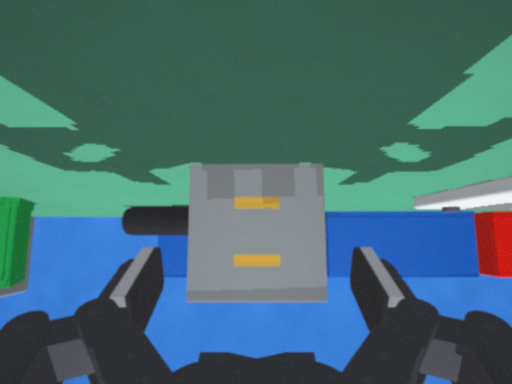

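Call:
jog_arm(
  motion=[
    {"linear": [-0.03, 0, 0.1], "dr": [0, 0, 0]},
    {"linear": [-0.05, 0, 0.2], "dr": [0, 0, 0]},
    {"linear": [-0.05, 0, 0.3], "dr": [0, 0.1, 0]},
    {"linear": [-0.05, 0, 0.4], "dr": [0, 0.2, 0]},
    {"linear": [-0.05, 0, 0.4], "dr": [0, 0.3, 0]},
  ],
)

```text
t: 7.88
ee_pos: [630.6, 46.3, 162.3]
tcp_rot: [-0.0, 0.897, 0.0, 0.442]
wrist_force: [2.0, 0.8, -1.2]
finger_gap: 85.5
grip_force: 0.0
```

Call:
jog_arm(
  motion=[
    {"linear": [0, 0, 0.15], "dr": [0, 0.3, 0]},
    {"linear": [0, 0, 0.15], "dr": [0, 0.3, 0]},
    {"linear": [0, 0, 0.15], "dr": [0, 0.3, 0]},
    {"linear": [0, 0, 0.15], "dr": [0, 0.3, 0]},
    {"linear": [0, 0, 0.15], "dr": [0, 0.3, 0]},
  ],
)

```text
t: 8.3
ee_pos: [632.1, 46.5, 241.9]
tcp_rot: [-0.0, 0.975, 0.0, 0.224]
wrist_force: [0.6, -0.7, 0.5]
finger_gap: 85.2
grip_force: 0.0
```

```bash
python3 - <<'E'
from h import *
o=observe();print(o['t'],o['ee_pos'],o['finger_gap'],o['wrist_force'],o['joints'].round(3)); print(Rotation.from_quat(o['tcp_rot']).as_matrix().round(3)[:,2])
w=cap('wrist');t=cap('scene')
cv2.imwrite('pics/c.png',np.hstack([cv2.resize(w['pixels'],(400,300)),cv2.resize(t['pixels'][100:250,180:380],(400,300))])[:,:,::-1])
for d in(w,t):
    c=cloud(d);m=(c[:,:,2]>42)&(c[:,:,2]<54)&(abs(c[:,:,0]-640)<70)&(abs(c[:,:,1]-45)<60)
    P=c[m]
    if len(P): print(len(P),P.mean(0),cv2.minAreaRect(P[:,:2].astype(np.float32)))
E
```

```text
8.3 [632.12708758  46.49142639 241.88391607] 85.23024763204592 [ 0.61643669 -0.7152707   0.4529317 ] [ 0.092 -0.03  -0.278  0.874 -0.039  0.082]
[ 0.436  0.001 -0.9  ]
3614 [624.87202156  45.10820829  48.12957615] ((627.8585815429688, 45.09132385253906), (61.300758361816406, 49.90950012207031), 0.11267067492008209)
210 [628.16514676  42.65560875  45.59604856] ((627.3517456054688, 43.605552673339844), (63.02338409423828, 51.200382232666016), 1.0659006834030151)
```

View pics/c.png

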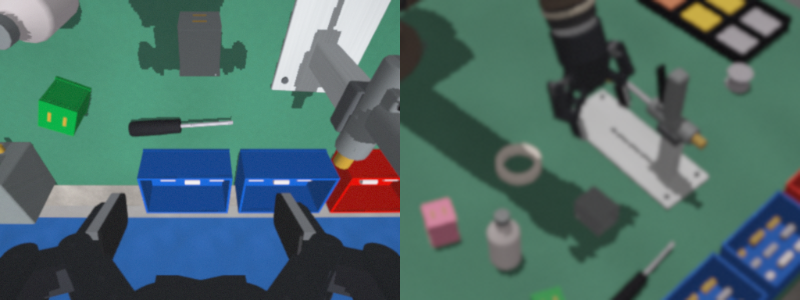

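The housing lies flat on its side at (628, 45), mouth towards +x, with its closed end at left-half pixel (200,15). Before the second turn I'll fit the arm's kinematics from the logged poses, to choose an approach to the spot that's within reach.

```bash
cat > kin.py <<'E'
import numpy as np
from scipy.optimize import least_squares
from scipy.spatial.transform import Rotation as R
S=[((1.187,.1264,-.0405,1.4054,0,1.571),(196.4,486.5,230.6)),((-.346,.341,.232,1.462,0,-.59),(597.06,-215.37,230.72)),
((.123,-.293,-1.039,-.274,-.111,.056),(624.8,44.0,203.5)),((.124,.134,-1.245,-.906,-.11,.057),(627.6,45.3,40.8)),
((.118,.183,-1.211,-.916,-.105,.054),(646.1,45.4,32.5)),((.092,-.03,-.278,.874,-.039,.082),(632.1,46.5,241.9))]
lo=np.array([-2.72,-.95,-1.27,-1.78,-1.46,-3.14]);hi=np.array([2.72,1.95,1.35,2.02,1.47,3.14])
def fk(q,k):
    r0,h,L1,L2,ux,a,b=k; j1,j2,j3,j4,j5,j6=q
    e=np.array([1,0,0])
    A=R.from_euler('z',j1)
    p=np.array([r0,0,h])+R.from_euler('y',j2).apply([0,0,L1])+R.from_euler('y',j2-j3).apply([L2,0,ux])
    T=R.from_euler('y',j2-j3+j4); p=p+T.apply([a,0,0])
    T2=A*T*R.from_euler('z',j5)*R.from_euler('x',j6)
    return A.apply(p)+T2.apply([b,0,0]),T2.apply([1,0,0]),T2.apply([0,1,0])
k0=np.array([0,286,510,467,0,150,300.])
f=least_squares(lambda k:np.concatenate([np.r_[fk(q,k)[0]-p] for q,p in S]+[(k-k0)*.01]),k0); K=f.x
def ik(p,z,y,q0):
    g=lambda q:(lambda o:np.r_[(o[0]-p)/100,o[1]-z,o[2]-y])(fk(q,K))
    best=None
    for d in q0:
        s=least_squares(g,np.clip(d,lo+.01,hi-.01),bounds=(lo,hi))
        if best is None or s.cost<best.cost: best=s
    return best.x,np.sqrt(2*best.cost)
E
python3 - <<'E'
from kin import *
print(K.round(1),[ (fk(q,K)[0]-p).round(1).tolist() for q,p in S])
Q0=[np.array(x) for x in ((1.0,.3,-1,-.9,-1,-.5),(1.0,.3,-1,-.9,-1,.5),(-.4,.3,-1,-.9,1,.5),(.4,.3,-1,-.9,0,0))]
def pose(g,phi,th): # grasp pt, azimuth, tilt from down
    ph,t=np.deg2rad(phi),np.deg2rad(th); hz=np.array([np.cos(ph),np.sin(ph),0])
    z=np.sin(t)*hz+np.array([0,0,-np.cos(t)]); return g+19*z,z,np.array([-np.sin(ph),np.cos(ph),0])
for th in(58,64,70,76):
  for phi in(-20,-12,-3.4,4,45,55,65):
    q,e=ik(*pose(np.array([487.8,216.8,55]),phi,th),Q0); print(th,phi,round(e,3),q.round(2),round(min((q-lo).min(),(hi-q).min()),2))
q,e=ik(*pose(np.array([643,45,28]),0,-20),Q0+[np.array([.1,.6,.3,1.2,0,0])]);print('grasp',q.round(2),e)
E
```

```text
[-1.000e-01  1.438e+02  5.311e+02  4.515e+02  7.970e+01  1.464e+02
  2.973e+02] [[0.0, -0.1, 0.1], [0.2, 0.1, 0.1], [0.1, 0.1, 0.1], [0.1, 0.0, 0.1], [-0.1, -0.2, -0.1], [-0.2, 0.2, -0.2]]
58 -20 0.0 [ 0.84  0.04 -0.99  0.   -0.91  0.92] 0.28
58 -12 0.0 [ 0.8  -0.01 -1.1  -0.21 -0.8   0.7 ] 0.17
58 -3.4 0.0 [ 0.74 -0.06 -1.19 -0.4  -0.65  0.5 ] 0.08
58 4 0.0 [ 0.67 -0.09 -1.25 -0.51 -0.5   0.35] 0.02
58 45 0.0 [ 0.15 -0.09 -1.24 -0.5   0.52 -0.37] 0.03
58 55 0.0 [ 0.07 -0.04 -1.15 -0.33  0.72 -0.58] 0.12
58 65 0.0 [ 0.01  0.02 -1.03 -0.08  0.87 -0.84] 0.24
64 -20 0.0 [ 0.87  0.09 -1.05 -0.17 -1.01  0.88] 0.22
64 -12 0.0 [ 0.84  0.05 -1.17 -0.44 -0.89  0.65] 0.1
64 -3.4 0.0 [ 0.77  0.02 -1.27 -0.67 -0.73  0.45] 0.0
64 4 0.068 [ 0.7  -0.05 -1.27 -0.6  -0.55  0.35] 0.0
64 45 0.059 [ 0.13 -0.04 -1.27 -0.61  0.58 -0.36] 0.0
64 55 0.0 [ 0.03  0.03 -1.23 -0.58  0.8  -0.53] 0.04
64 65 0.0 [-0.03  0.07 -1.09 -0.28  0.97 -0.79] 0.18
70 -20 0.0 [ 0.9   0.16 -1.11 -0.41 -1.1   0.8 ] 0.16
70 -12 0.0 [ 0.86  0.15 -1.24 -0.74 -0.97  0.56] 0.03
70 -3.4 0.079 [ 0.8   0.07 -1.27 -0.73 -0.8   0.45] 0.0
70 4 0.157 [ 0.72 -0.03 -1.27 -0.64 -0.61  0.35] 0.0
70 45 0.147 [ 0.1  -0.01 -1.27 -0.65  0.64 -0.37] 0.0
70 55 0.033 [ 0.01  0.12 -1.27 -0.79  0.87 -0.48] 0.0
70 65 0.0 [-0.05  0.15 -1.16 -0.54  1.06 -0.7 ] 0.11
76 -20 0.0 [ 0.92  0.27 -1.18 -0.75 -1.19  0.67] 0.09
76 -12 0.036 [ 0.89  0.27 -1.27 -0.98 -1.05  0.49] 0.0
76 -3.4 0.159 [ 0.83  0.13 -1.27 -0.8  -0.87  0.45] 0.0
76 4 0.245 [ 0.75  0.01 -1.27 -0.68 -0.68  0.36] 0.0
76 45 0.234 [ 0.07  0.02 -1.27 -0.7   0.71 -0.38] 0.0
76 55 0.109 [-0.02  0.19 -1.27 -0.88  0.95 -0.47] 0.0
76 65 0.0 [-0.07  0.29 -1.23 -0.9   1.14 -0.57] 0.04
grasp [0.06 0.71 0.27 1.48 0.02 0.06] 2.6868588502162006e-15
```

```bash
python3 - <<'E'
from kin import *
Q0=[np.array(x) for x in ((1.0,.3,-1,-.9,-1,-.5),(1.0,.3,-1,-.9,-1,.5),(-.4,.3,-1,-.9,1,.5),(.4,.3,-1,-.9,0,0))]
for phi in(-35,-28,-20,65,72,80,88):
  ph=np.deg2rad(phi);t=np.deg2rad(65);hz=np.array([np.cos(ph),np.sin(ph),0]);Z=np.array([0,0,1]);z=np.sin(t)*hz-np.cos(t)*Z;y=np.array([-np.sin(ph),np.cos(ph),0])
  for back,up in((0,0),(0,25),(60,25),(120,25),(180,60)):
    p=np.array([487.8,216.8,46.7+up])+(13.2-back)*hz
    q,e=ik(p,z,y,Q0);m=np.minimum(q-lo,hi-q);print(phi,back,up,round(e,3),q.round(2),m.min().round(2),m.argmin()+1)
E
```

```text
-35 0 0 0.0 [ 0.92  0.26 -0.75  0.47 -1.13  1.47] 0.33 5
-35 0 25 0.0 [ 0.92  0.22 -0.72  0.54 -1.13  1.47] 0.33 5
-35 60 25 0.0 [ 1.05  0.29 -0.64  0.84 -1.13  1.78] 0.33 5
-35 120 25 0.0 [ 1.18  0.37 -0.55  1.09 -1.09  2.05] 0.37 5
-35 180 60 0.0 [ 1.3   0.4  -0.43  1.35 -1.03  2.27] 0.43 5
-28 0 0 0.0 [ 0.91  0.17 -0.9   0.15 -1.1   1.18] 0.36 5
-28 0 25 0.0 [ 0.91  0.12 -0.88  0.22 -1.1   1.18] 0.36 5
-28 60 25 0.0 [ 1.05  0.17 -0.8   0.55 -1.13  1.5 ] 0.33 5
-28 120 25 0.0 [ 1.19  0.24 -0.7   0.86 -1.12  1.83] 0.34 5
-28 180 60 0.0 [ 1.33  0.28 -0.58  1.19 -1.07  2.11] 0.39 5
-20 0 0 0.0 [ 0.89  0.1  -1.05 -0.19 -1.03  0.89] 0.22 3
-20 0 25 0.0 [ 0.89  0.04 -1.03 -0.11 -1.03  0.89] 0.24 3
-20 60 25 0.0 [ 1.04  0.03 -0.98  0.19 -1.1   1.16] 0.29 3
-20 120 25 0.0 [ 1.2   0.09 -0.89  0.55 -1.13  1.52] 0.33 5
-20 180 60 0.0 [ 1.36  0.13 -0.75  0.98 -1.11  1.89] 0.35 5
65 0 0 0.0 [-0.04  0.08 -1.1  -0.3   0.99 -0.79] 0.17 3
65 0 25 0.0 [-0.04  0.02 -1.08 -0.21  0.99 -0.79] 0.19 3
65 60 25 0.0 [-0.19 -0.01 -1.04  0.06  1.08 -1.04] 0.23 3
65 120 25 0.0 [-0.36  0.02 -0.96  0.42  1.13 -1
[... 237 characters left out ...]
35 5
72 120 25 0.0 [-0.36  0.17 -0.79  0.71  1.13 -1.69] 0.34 5
72 180 60 0.0 [-0.51  0.21 -0.66  1.09  1.09 -2.01] 0.38 5
80 0 0 0.0 [-0.08  0.22 -0.81  0.34  1.12 -1.35] 0.35 5
80 0 25 0.0 [-0.08  0.18 -0.79  0.41  1.12 -1.35] 0.35 5
80 60 25 0.0 [-0.22  0.24 -0.7   0.72  1.13 -1.67] 0.34 5
80 120 25 0.0 [-0.35  0.32 -0.61  1.    1.1  -1.97] 0.37 5
80 180 60 0.0 [-0.48  0.35 -0.49  1.29  1.05 -2.21] 0.42 5
88 0 0 0.0 [-0.08  0.33 -0.64  0.7   1.13 -1.68] 0.34 5
88 0 25 0.0 [-0.08  0.3  -0.61  0.76  1.13 -1.68] 0.34 5
88 60 25 0.0 [-0.21  0.37 -0.53  1.02  1.1  -1.96] 0.37 5
88 120 25 0.0 [-0.32  0.45 -0.44  1.23  1.05 -2.18] 0.42 5
88 180 60 0.0 [-0.43  0.48 -0.33  1.46  0.99 -2.36] 0.48 5
```

Call:
jog_arm(
  motion=[
    {"linear": [0, 0, 0], "dr": [0, 0.25, 0]},
    {"linear": [0, 0, 0], "dr": [0, 0.25, 0]},
    {"linear": [0, 0, 0], "dr": [0, 0.25, 0]},
    {"linear": [0, 0, 0], "dr": [0, 0.25, 0]},
    {"linear": [0, 0, 0], "dr": [0, 0.25, 0]},
  ],
)

```text
t: 8.82
ee_pos: [634.1, 46.4, 232.7]
tcp_rot: [-0.0, 1.0, -0.0, 0.027]
wrist_force: [-0.4, -0.1, -0.5]
finger_gap: 85.0
grip_force: 0.0
```

Call:
jog_arm(
  motion=[
    {"linear": [0, 0, 0], "dr": [0, 0, 0]},
    {"linear": [0, 0, 0], "dr": [0, 0, 0]},
  ],
)

```text
t: 8.98
ee_pos: [631.5, 46.4, 237.5]
tcp_rot: [-0.0, 1.0, 0.0, 0.031]
wrist_force: [0.0, 0.1, 0.3]
finger_gap: 85.3
grip_force: 0.0
```

```bash
cat > st.py <<'E'
from h import *
o=observe();M=Rotation.from_quat(o['tcp_rot']).as_matrix()
print(o['t'],o['ee_pos'].round(1),o['finger_gap'],o['joints'].round(3),'z',M[:,2].round(3),'y',M[:,1].round(3),'tilt',np.degrees(np.arccos(-M[2,2])).round(2),'F',o['wrist_force'].round(1))
E
python3 st.py; python3 - <<'E'
from h import *
d=cap('top');c=cloud(d);m=(c[:,:,2]>40)&(c[:,:,2]<56)&(abs(c[:,:,0]-628)<60)&(abs(c[:,:,1]-45)<50);P=c[m];print(len(P))
if len(P)>20: print(cv2.minAreaRect(P[:,:2].astype(np.float32)))
E
```

```text
8.9833 [631.5  46.4 237.5] 85.31373846689623 [ 0.075  0.284  0.167  1.393 -0.004  0.075] z [ 0.061  0.    -0.998] y [-0.001  1.     0.   ] tilt 3.51 F [0.  0.1 0.3]
0
```

Call:
jog_arm(
  motion=[
    {"linear": [0.011, -0.003, -0.27], "dr": [0, 0.317, 0]},
    {"linear": [0.011, -0.003, -0.27], "dr": [0, 0.317, 0]},
    {"linear": [0.011, -0.003, -0.27], "dr": [0, 0.317, 0]},
    {"linear": [0.011, -0.003, -0.27], "dr": [0, 0.317, 0]},
    {"linear": [0.011, -0.003, -0.27], "dr": [0, 0.317, 0]},
  ],
)

```text
t: 9.45
ee_pos: [635.9, 44.5, 83.1]
tcp_rot: [0.0, 0.972, -0.001, -0.234]
wrist_force: [-0.0, 0.3, -8.6]
finger_gap: 85.1
grip_force: 0.0
```

Call:
jog_arm(
  motion=[
    {"linear": [0, 0, 0], "dr": [0, 0, 0]},
    {"linear": [0, 0, 0], "dr": [0, 0, 0]},
    {"linear": [0, 0, 0], "dr": [0, 0, 0]},
  ],
)

```text
t: 9.7
ee_pos: [638.4, 45.1, 109.6]
tcp_rot: [-0.0, 0.977, 0.001, -0.212]
wrist_force: [0.8, 0.8, 1.2]
finger_gap: 85.4
grip_force: 0.0
```

```bash
python3 st.py; python3 - <<'E'
from h import *
d=cap('wrist');c=cloud(d);m=(c[:,:,2]>42)&(c[:,:,2]<54)&(abs(c[:,:,0]-628)<55)&(abs(c[:,:,1]-45)<40);P=c[m];print(len(P))
if len(P)>20: print(P[:,2].mean(),cv2.minAreaRect(P[:,:2].astype(np.float32)))
E
```

```text
9.7 [638.4  45.1 109.6] 85.42822756867459 [0.059 0.758 0.549 1.788 0.025 0.053] z [-0.414  0.001 -0.91 ] y [-0.     1.     0.001] tilt 24.47 F [0.8 0.8 1.2]
6285
48.28008143485406 ((628.1686401367188, 44.967315673828125), (59.60122299194336, 49.9509162902832), 0.1115531325340271)
```

Call:
jog_arm(
  motion=[
    {"linear": [-0.001, 0, -0.04], "dr": [0, 0, 0]},
    {"linear": [-0.001, 0, -0.08], "dr": [0, 0, 0]},
    {"linear": [-0.001, 0, -0.11], "dr": [0, 0, 0]},
    {"linear": [-0.001, 0, -0.13], "dr": [0, 0, 0]},
    {"linear": [-0.001, 0, -0.14], "dr": [0, 0, 0]},
  ],
)

```text
t: 10.17
ee_pos: [637.5, 45.0, 36.5]
tcp_rot: [-0.0, 0.977, 0.0, -0.215]
wrist_force: [-0.2, 0.1, 0.9]
finger_gap: 85.7
grip_force: 0.0
```

Call:
jog_arm(
  motion=[
    {"linear": [0, 0, 0], "dr": [0, 0, 0]},
    {"linear": [0, 0, 0], "dr": [0, 0, 0]},
    {"linear": [0, 0, 0], "dr": [0, 0, 0]},
    {"linear": [0, 0, 0], "dr": [0, 0, 0]},
  ],
)

```text
t: 10.5
ee_pos: [637.9, 44.9, 33.3]
tcp_rot: [-0.0, 0.976, 0.0, -0.218]
wrist_force: [0.0, -0.6, -1.0]
finger_gap: 85.4
grip_force: 0.0
```

```bash
python3 st.py
```

```text
10.5 [637.9  44.9  33.3] 85.44560616485555 [0.059 0.789 0.431 1.652 0.025 0.053] z [-0.425  0.    -0.905] y [-0.     1.     0.001] tilt 25.14 F [ 0.  -0.6 -1. ]
```

Call:
jog_arm(
  motion=[
    {"linear": [-0.002, 0, -0.015], "dr": [0, 0, 0]},
    {"linear": [-0.002, 0, -0.03], "dr": [0, 0, 0]},
    {"linear": [-0.002, 0, -0.044], "dr": [0, 0, 0]},
    {"linear": [-0.002, 0, -0.044], "dr": [0, 0, 0]},
    {"linear": [-0.002, 0, -0.044], "dr": [0, 0, 0]},
  ],
)

```text
t: 10.92
ee_pos: [635.7, 44.8, 8.8]
tcp_rot: [-0.0, 0.976, 0.0, -0.22]
wrist_force: [0.1, -0.0, -0.1]
finger_gap: 85.5
grip_force: 0.0
```

Call:
jog_arm(
  motion=[
    {"linear": [0, 0, 0], "dr": [0, 0, 0]},
    {"linear": [0, 0, 0], "dr": [0, 0, 0]},
    {"linear": [0, 0, 0], "dr": [0, 0, 0]},
    {"linear": [0, 0, 0], "dr": [0, 0, 0]},
    {"linear": [0, 0, 0], "dr": [0, 0, 0]},
  ],
  claw=0,
  force=30,
)

```text
t: 11.33
ee_pos: [636.6, 44.9, 10.4]
tcp_rot: [-0.0, 0.976, 0.0, -0.218]
wrist_force: [1.3, 1.6, 0.9]
finger_gap: 47.3
grip_force: 31.5
```

Call:
jog_arm(
  motion=[
    {"linear": [0, 0, 0], "dr": [0, 0, 0]},
    {"linear": [0, 0, 0], "dr": [0, 0, 0]},
    {"linear": [0, 0, 0], "dr": [0, 0, 0]},
  ],
)

```text
t: 11.58
ee_pos: [636.6, 44.9, 10.4]
tcp_rot: [-0.0, 0.976, 0.0, -0.218]
wrist_force: [2.4, 0.7, 3.1]
finger_gap: 48.0
grip_force: 31.6
```

```bash
python3 st.py; python3 - <<'E'
from h import *
d=cap('wrist');c=cloud(d);m=(c[:,:,2]>42)&(c[:,:,2]<54)&(abs(c[:,:,0]-628)<55)&(abs(c[:,:,1]-45)<24);P=c[m];print(len(P),P.min(0),P.max(0))
E
```

```text
11.5833 [636.6  44.9  10.4] 47.97330881154556 [0.059 0.798 0.396 1.609 0.025 0.053] z [-0.426  0.    -0.905] y [-0.     1.     0.001] tilt 25.22 F [2.4 0.7 3.1]
19982 [597.65080706  21.00372019  42.17860163] [662.95704617  68.99686783  52.34216579]
```

```bash
python3 - <<'E'
from kin import *
q=np.array([0.059,0.798,0.396,1.609,0.025,0.053])
def go(p,phi,th):
  global q
  ph=np.deg2rad(phi);t=np.deg2rad(th);hz=np.array([np.cos(ph),np.sin(ph),0]);z=np.sin(t)*hz-np.cos(t)*np.array([0,0,1]);y=np.array([-np.sin(ph),np.cos(ph),0])
  q,e=ik(np.array(p,float),z,y,[q]);m=np.minimum(q-lo,hi-q);print(p,phi,th,round(e,3),q.round(2),m.min().round(2),m.argmin()+1)
go((636.6,44.9,110),0,-25);go((636.6,44.9,220),0,-25)
for s in (.25,.5,.75,1): go((636.6-172*s,44.9+38*s,220),80*s,-25)
for th in(-10,10,30,50,65): go((464,82,220),80,th)
for z in(150,71): go((464,82,z),80,65)
go((490.2,230.2,71),80,65)
E
```

```text
(636.6, 44.9, 110) 0 -25 0.0 [0.06 0.76 0.56 1.8  0.02 0.05] 0.22 4
(636.6, 44.9, 220) 0 -25 0.028 [0.06 0.76 0.8  2.02 0.02 0.05] 0.0 4
(593.6, 54.4, 220) 20.0 -25 0.0 [ 0.14  0.66  0.61  1.95 -0.09 -0.19] 0.07 4
(550.6, 63.9, 220) 40.0 -25 0.0 [ 0.22  0.51  0.38  1.83 -0.2  -0.44] 0.19 4
(507.6, 73.4, 220) 60.0 -25 0.0 [ 0.31  0.36  0.16  1.7  -0.29 -0.69] 0.32 4
(464.6, 82.9, 220) 80 -25 0.0 [ 0.4   0.2  -0.04  1.57 -0.36 -0.95] 0.45 4
(464, 82, 220) 80 -10 0.0 [ 0.27  0.08 -0.12  1.44 -0.16 -1.12] 0.58 4
(464, 82, 220) 80 10 0.0 [ 0.07 -0.02 -0.22  1.32  0.17 -1.32] 0.7 4
(464, 82, 220) 80 30 0.0 [-0.15 -0.03 -0.31  1.27  0.52 -1.54] 0.75 4
(464, 82, 220) 80 50 0.0 [-0.32  0.06 -0.38  1.31  0.86 -1.8 ] 0.61 5
(464, 82, 220) 80 65 0.0 [-0.41  0.2  -0.4   1.44  1.08 -2.09] 0.39 5
(464, 82, 150) 80 65 0.0 [-0.41  0.26 -0.49  1.29  1.08 -2.09] 0.39 5
(464, 82, 71) 80 65 0.0 [-0.41  0.36 -0.57  1.11  1.08 -2.09] 0.39 5
(490.2, 230.2, 71) 80 65 0.0 [-0.08  0.18 -0.79  0.4   1.12 -1.35] 0.35 5
```

Call:
jog_arm(
  motion=[
    {"linear": [0, 0, 0.04], "dr": [0, 0, 0]},
    {"linear": [0, 0, 0.1], "dr": [0, 0, 0]},
    {"linear": [0, 0, 0.16], "dr": [0, 0, 0]},
    {"linear": [0, 0, 0.2], "dr": [0, -0.06, 0]},
    {"linear": [0, 0, 0.24], "dr": [0, -0.12, 0]},
  ],
)

```text
t: 12.05
ee_pos: [637.6, 44.9, 127.3]
tcp_rot: [-0.0, 0.992, 0.0, -0.126]
wrist_force: [0.7, -0.3, -0.1]
finger_gap: 48.0
grip_force: 31.2
```

Call:
jog_arm(
  motion=[
    {"linear": [0, 0, 0.05], "dr": [0, -0.06, 0]},
    {"linear": [0, 0, 0.1], "dr": [0, -0.12, 0]},
    {"linear": [0, 0, 0.14], "dr": [0, -0.16, 0]},
    {"linear": [0, 0, 0.16], "dr": [0, -0.16, 0]},
    {"linear": [0, 0, 0.16], "dr": [0, -0.16, 0]},
  ],
)

```text
t: 12.47
ee_pos: [636.1, 45.0, 213.6]
tcp_rot: [-0.0, 1.0, 0.0, 0.001]
wrist_force: [-0.7, 0.0, 0.7]
finger_gap: 47.6
grip_force: 31.3
```

Call:
jog_arm(
  motion=[
    {"linear": [-0.02, 0.005, 0], "dr": [0, 0, 0.06]},
    {"linear": [-0.04, 0.01, 0], "dr": [0, 0, 0.12]},
    {"linear": [-0.07, 0.015, 0], "dr": [0, 0, 0.18]},
    {"linear": [-0.09, 0.02, 0], "dr": [0, 0, 0.24]},
    {"linear": [-0.115, 0.025, 0], "dr": [0, 0, 0.296]},
  ],
)

```text
t: 12.88
ee_pos: [578.4, 57.4, 206.7]
tcp_rot: [-0.233, 0.973, 0.001, -0.004]
wrist_force: [-0.2, -0.3, -1.3]
finger_gap: 47.7
grip_force: 31.3
```

Call:
jog_arm(
  motion=[
    {"linear": [-0.02, 0.005, 0], "dr": [0, 0, 0.06]},
    {"linear": [-0.04, 0.01, 0], "dr": [0, 0, 0.12]},
    {"linear": [-0.07, 0.015, 0], "dr": [0, 0, 0.18]},
    {"linear": [-0.09, 0.02, 0], "dr": [0, 0, 0.24]},
    {"linear": [-0.115, 0.025, 0], "dr": [0, 0, 0.296]},
  ],
)

```text
t: 13.3
ee_pos: [520.9, 69.9, 207.1]
tcp_rot: [-0.451, 0.893, 0.001, -0.004]
wrist_force: [0.2, 0.2, -0.3]
finger_gap: 47.9
grip_force: 31.4
```

Call:
jog_arm(
  motion=[
    {"linear": [-0.02, 0.005, 0], "dr": [0, 0, 0.06]},
    {"linear": [-0.04, 0.01, 0], "dr": [0, 0, 0.12]},
    {"linear": [-0.07, 0.015, 0], "dr": [0, 0, 0.18]},
    {"linear": [-0.09, 0.02, 0], "dr": [0, 0, 0.24]},
    {"linear": [-0.115, 0.025, 0], "dr": [0, 0, 0.296]},
  ],
)

```text
t: 13.72
ee_pos: [463.4, 82.5, 207.5]
tcp_rot: [-0.644, 0.765, 0.001, -0.003]
wrist_force: [0.1, -0.3, -0.6]
finger_gap: 47.8
grip_force: 31.3
```

Call:
jog_arm(
  motion=[
    {"linear": [0, 0, 0], "dr": [0, 0, 0]},
    {"linear": [0, 0, 0], "dr": [0, 0, 0]},
    {"linear": [0, 0, 0], "dr": [0, 0, 0]},
  ],
)

```text
t: 13.97
ee_pos: [464.4, 82.4, 208.7]
tcp_rot: [-0.642, 0.767, 0.0, -0.002]
wrist_force: [0.7, 0.7, -0.2]
finger_gap: 47.7
grip_force: 31.3
```

```bash
python3 st.py
```

```text
13.9667 [464.4  82.4 208.7] 47.733344676632946 [ 1.760e-01  2.900e-02 -1.940e-01  1.351e+00 -1.000e-03 -1.217e+00] z [-0.003 -0.002 -1.   ] y [-0.984  0.177  0.003] tilt 0.21 F [ 0.7  0.7 -0.2]
```

Call:
jog_arm(
  motion=[
    {"linear": [0, 0, 0], "dr": [0.06, -0.0108, 0]},
    {"linear": [0, 0, 0], "dr": [0.12, -0.0216, 0]},
    {"linear": [0, 0, 0], "dr": [0.18, -0.0324, 0]},
    {"linear": [0, 0, 0], "dr": [0.236, -0.0425, 0]},
    {"linear": [0, 0, 0], "dr": [0.236, -0.0425, 0]},
  ],
)

```text
t: 14.38
ee_pos: [463.8, 80.3, 208.5]
tcp_rot: [-0.629, 0.755, 0.121, 0.143]
wrist_force: [0.1, -0.8, -1.5]
finger_gap: 47.9
grip_force: 31.3
```

Call:
jog_arm(
  motion=[
    {"linear": [0, 0, 0], "dr": [0.06, -0.0108, 0]},
    {"linear": [0, 0, 0], "dr": [0.12, -0.0216, 0]},
    {"linear": [0, 0, 0], "dr": [0.18, -0.0324, 0]},
    {"linear": [0, 0, 0], "dr": [0.236, -0.0425, 0]},
    {"linear": [0, 0, 0], "dr": [0.236, -0.0425, 0]},
  ],
)

```text
t: 14.8
ee_pos: [463.4, 80.9, 207.2]
tcp_rot: [-0.595, 0.715, 0.238, 0.28]
wrist_force: [0.6, -0.1, -1.0]
finger_gap: 47.8
grip_force: 31.3
```

Call:
jog_arm(
  motion=[
    {"linear": [0, 0, 0], "dr": [0.06, -0.0108, 0]},
    {"linear": [0, 0, 0], "dr": [0.12, -0.0216, 0]},
    {"linear": [0, 0, 0], "dr": [0.18, -0.0324, 0]},
    {"linear": [0, 0, 0], "dr": [0.236, -0.0425, 0]},
    {"linear": [0, 0, 0], "dr": [0.236, -0.0425, 0]},
  ],
)

```text
t: 15.22
ee_pos: [463.2, 82.1, 206.5]
tcp_rot: [-0.541, 0.649, 0.346, 0.408]
wrist_force: [-0.1, -1.0, -1.9]
finger_gap: 47.6
grip_force: 31.3
```

Call:
jog_arm(
  motion=[
    {"linear": [0, 0, 0], "dr": [0, 0, 0]},
    {"linear": [0, 0, 0], "dr": [0, 0, 0]},
    {"linear": [0, 0, 0], "dr": [0, 0, 0]},
  ],
)

```text
t: 15.47
ee_pos: [464.2, 82.8, 210.9]
tcp_rot: [-0.544, 0.647, 0.341, 0.41]
wrist_force: [0.2, -0.0, 0.6]
finger_gap: 47.5
grip_force: 31.3
```

```bash
python3 st.py
```

```text
15.4667 [464.2  82.8 210.9] 47.515263056636414 [-0.407  0.194 -0.416  1.406  1.074 -2.074] z [ 0.159  0.889 -0.43 ] y [-0.985  0.174 -0.005] tilt 64.51 F [ 0.2 -0.   0.6]
```

Call:
jog_arm(
  motion=[
    {"linear": [0, 0, -0.05], "dr": [0, 0, 0]},
    {"linear": [0, 0, -0.1], "dr": [0, 0, 0]},
    {"linear": [0, 0, -0.15], "dr": [0, 0, 0]},
    {"linear": [0, 0, -0.2], "dr": [0, 0, 0]},
    {"linear": [0, 0, -0.24], "dr": [0, 0, 0]},
  ],
)

```text
t: 15.88
ee_pos: [464.0, 82.8, 89.6]
tcp_rot: [-0.544, 0.647, 0.341, 0.41]
wrist_force: [0.1, 0.7, -1.5]
finger_gap: 47.5
grip_force: 31.3
```

Call:
jog_arm(
  motion=[
    {"linear": [0, 0, -0.03], "dr": [0, 0, 0]},
    {"linear": [0, 0, -0.035], "dr": [0, 0, 0]},
    {"linear": [0, 0, -0.035], "dr": [0, 0, 0]},
    {"linear": [0, 0, -0.035], "dr": [0, 0, 0]},
    {"linear": [0, 0, -0.035], "dr": [0, 0, 0]},
  ],
)

```text
t: 16.3
ee_pos: [464.6, 82.3, 73.9]
tcp_rot: [-0.544, 0.647, 0.342, 0.411]
wrist_force: [0.1, 0.1, -1.0]
finger_gap: 47.3
grip_force: 31.3
```

```bash
python3 st.py;  python3 - <<'E'
from h import *
w=cap('wrist');t=cap('scene')
cv2.imwrite('pics/e.png',np.hstack([cv2.resize(w['pixels'],(400,300)),cv2.resize(t['pixels'][100:250,180:380],(400,300))])[:,:,::-1])
c=cloud(w);m=(c[:,:,2]>75)&(c[:,:,2]<112);v,u=np.nonzero(m)
P=c[m];P=P[np.hypot(P[:,0]-464,P[:,1]-75)<60];print(len(P),P.min(0),P.max(0),np.percentile(P[:,2],[5,50,95]))
E
```

```text
16.3 [464.6  82.3  73.9] 47.348689724049926 [-0.408  0.346 -0.569  1.103  1.076 -2.076] z [ 0.161  0.889 -0.428] y [-0.984  0.175 -0.005] tilt 64.63 F [ 0.1  0.1 -1. ]
13229 [411.82330171  17.4926431   75.00433954] [501.83771183  71.67163467 110.09653369] [76.36389231 85.79909607 98.45883278]
```

View pics/e.png

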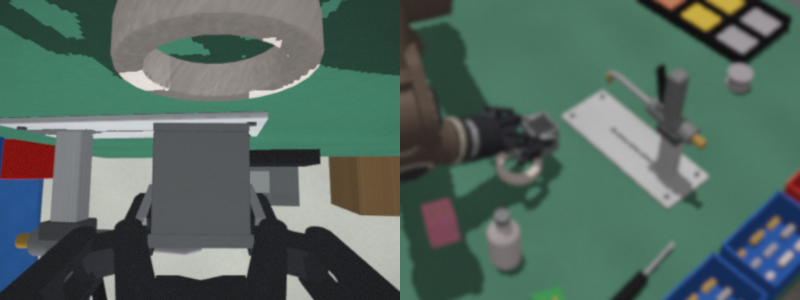

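Call:
jog_arm(
  motion=[
    {"linear": [0.007, 0.04, 0], "dr": [0, 0, 0]},
    {"linear": [0.014, 0.08, 0], "dr": [0, 0, 0]},
    {"linear": [0.022, 0.125, 0], "dr": [0, 0, 0]},
    {"linear": [0.03, 0.17, 0], "dr": [0, 0, 0]},
    {"linear": [0.0365, 0.21, 0], "dr": [0, 0, 0]},
  ],
)

```text
t: 16.82
ee_pos: [482.6, 188.4, 73.5]
tcp_rot: [-0.543, 0.647, 0.342, 0.411]
wrist_force: [0.6, 0.1, -1.1]
finger_gap: 47.9
grip_force: 31.3
```

Call:
jog_arm(
  motion=[
    {"linear": [0.005, 0.03, 0], "dr": [0, 0, 0]},
    {"linear": [0.009, 0.055, 0], "dr": [0, 0, 0]},
    {"linear": [0.013, 0.075, 0], "dr": [0, 0, 0]},
    {"linear": [0.015, 0.0855, 0], "dr": [0, 0, 0]},
    {"linear": [0.015, 0.0855, 0], "dr": [0, 0, 0]},
  ],
)

```text
t: 17.23
ee_pos: [489.3, 231.0, 73.3]
tcp_rot: [-0.544, 0.647, 0.342, 0.411]
wrist_force: [-0.1, -0.7, 1.0]
finger_gap: 47.8
grip_force: 31.3
```

Call:
jog_arm(
  motion=[
    {"linear": [0, 0, 0], "dr": [0, 0, 0]},
    {"linear": [0, 0, 0], "dr": [0, 0, 0]},
    {"linear": [0, 0, 0], "dr": [0, 0, 0]},
  ],
)

```text
t: 17.48
ee_pos: [489.8, 229.7, 72.6]
tcp_rot: [-0.543, 0.648, 0.343, 0.411]
wrist_force: [-0.6, 0.5, -0.9]
finger_gap: 48.0
grip_force: 31.3
```

```bash
python3 st.py;  python3 - <<'E'
from h import *
w=cap('top');t=cap('scene')
cv2.imwrite('pics/f.png',np.hstack([cv2.resize(w['pixels'][150:285,130:310],(400,300),interpolation=2),cv2.resize(t['pixels'][120:195,240:340],(400,300),interpolation=2)])[:,:,::-1])
E
```

```text
17.4833 [489.8 229.7  72.6] 47.98103945814055 [-0.075  0.166 -0.793  0.396  1.118 -1.335] z [ 0.16   0.89  -0.428] y [-0.984  0.176 -0.002] tilt 64.67 F [-0.6  0.5 -0.9]
```

View pics/f.png

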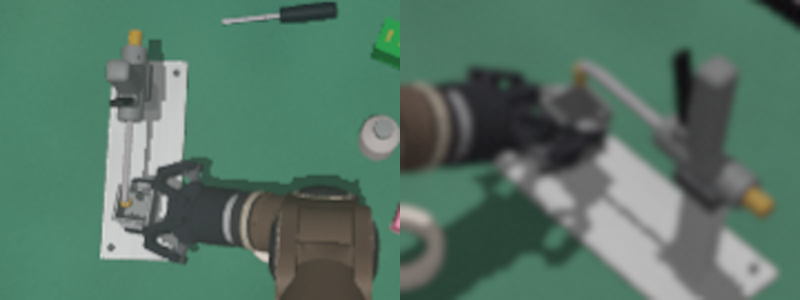

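Call:
jog_arm(
  motion=[
    {"linear": [0.0005, 0.001, -0.01], "dr": [0, 0, 0]},
    {"linear": [0.0005, 0.001, -0.02], "dr": [0, 0, 0]},
    {"linear": [0.0005, 0.001, -0.03], "dr": [0, 0, 0]},
    {"linear": [0.0005, 0.001, -0.04], "dr": [0, 0, 0]},
    {"linear": [0.0005, 0.001, -0.045], "dr": [0, 0, 0]},
  ],
)

```text
t: 18.0
ee_pos: [489.3, 230.6, 48.8]
tcp_rot: [-0.543, 0.648, 0.343, 0.41]
wrist_force: [-0.8, 0.1, -0.2]
finger_gap: 47.8
grip_force: 31.3
```

Call:
jog_arm(
  motion=[
    {"linear": [0, 0, 0], "dr": [0, 0, 0]},
    {"linear": [0, 0, 0], "dr": [0, 0, 0]},
    {"linear": [0, 0, 0], "dr": [0, 0, 0]},
    {"linear": [0, 0, 0], "dr": [0, 0, 0]},
  ],
)

```text
t: 18.33
ee_pos: [490.0, 230.7, 50.2]
tcp_rot: [-0.543, 0.647, 0.343, 0.411]
wrist_force: [0.1, 0.3, -1.2]
finger_gap: 47.6
grip_force: 31.3
```

```bash
python3 st.py;  python3 - <<'E'
from h import *
for n in('top','scene'):
    c=cloud(cap(n))
    P=c[(np.hypot(c[:,:,0]-488,c[:,:,1]-217)<45)&(c[:,:,2]>62)&(c[:,:,2]<80)]
    print(n,len(P)); 
    if len(P)>10: print(P.min(0).round(1),P.max(0).round(1),P.mean(0).round(1),cv2.minAreaRect(P[:,:2].astype(np.float32)))
E
```

```text
18.3333 [490.  230.7  50.2] 47.60072019500205 [-0.073  0.204 -0.816  0.333  1.117 -1.332] z [ 0.16   0.89  -0.428] y [-0.984  0.176 -0.003] tilt 64.69 F [ 0.1  0.3 -1.2]
top 174
[450.2 185.1  62.3] [524.1 242.2  80. ] [487.9 211.4  71. ] ((487.4235534667969, 214.17813110351562), (55.141544342041016, 73.44007873535156), 87.22396087646484)
scene 105
[450.4 185.6  62.2] [526.7 243.9  79.9] [486.9 214.   68.5] ((489.04302978515625, 209.9995880126953), (59.779144287109375, 73.45124053955078), 78.9970703125)
```

Lower another 3 mm, then release.

Call:
jog_arm(
  motion=[
    {"linear": [0, -0.001, -0.003], "dr": [0, 0, 0]},
    {"linear": [0, -0.001, -0.0065], "dr": [0, 0, 0]},
    {"linear": [0, -0.001, -0.0065], "dr": [0, 0, 0]},
    {"linear": [0, -0.001, -0.0065], "dr": [0, 0, 0]},
    {"linear": [0, -0.001, -0.0065], "dr": [0, 0, 0]},
  ],
)

```text
t: 18.85
ee_pos: [489.7, 230.1, 46.7]
tcp_rot: [-0.543, 0.648, 0.343, 0.411]
wrist_force: [0.2, -0.4, -0.6]
finger_gap: 47.5
grip_force: 31.3
```

Call:
jog_arm(
  motion=[
    {"linear": [0, 0, 0], "dr": [0, 0, 0]},
    {"linear": [0, 0, 0], "dr": [0, 0, 0]},
    {"linear": [0, 0, 0], "dr": [0, 0, 0]},
    {"linear": [0, 0, 0], "dr": [0, 0, 0]},
    {"linear": [0, 0, 0], "dr": [0, 0, 0]},
  ],
  claw=1,
)

```text
t: 19.27
ee_pos: [489.8, 230.2, 46.8]
tcp_rot: [-0.543, 0.647, 0.343, 0.411]
wrist_force: [-0.1, -0.4, 0.8]
finger_gap: 85.7
grip_force: 0.0
```

```bash
python3 st.py
```

```text
19.2667 [489.8 230.2  46.8] 85.69870118821424 [-0.074  0.21  -0.818  0.327  1.118 -1.334] z [ 0.16   0.89  -0.428] y [-0.984  0.176 -0.002] tilt 64.68 F [-0.1 -0.4  0.8]
```

Call:
jog_arm(
  motion=[
    {"linear": [-0.0064, -0.0356, 0.017], "dr": [0, 0, 0]},
    {"linear": [-0.016, -0.089, 0.043], "dr": [0, 0, 0]},
    {"linear": [-0.026, -0.142, 0.068], "dr": [0, 0, 0]},
    {"linear": [-0.034, -0.19, 0.09], "dr": [0, 0, 0]},
    {"linear": [-0.042, -0.23, 0.11], "dr": [0, 0, 0]},
  ],
)

```text
t: 19.68
ee_pos: [468.9, 113.8, 102.9]
tcp_rot: [-0.543, 0.647, 0.342, 0.411]
wrist_force: [1.5, -1.4, -1.2]
finger_gap: 85.2
grip_force: 0.0
```

Call:
jog_arm(
  motion=[
    {"linear": [-0.01, -0.06, 0.03], "dr": [0, 0, 0]},
    {"linear": [-0.01, -0.08, 0.08], "dr": [0, 0, 0]},
    {"linear": [-0.01, -0.09, 0.15], "dr": [0, 0, 0]},
    {"linear": [-0.01, -0.09, 0.22], "dr": [0, 0, 0]},
    {"linear": [-0.01, -0.09, 0.28], "dr": [0, 0, 0]},
  ],
)

```text
t: 20.1
ee_pos: [464.1, 69.4, 243.7]
tcp_rot: [-0.542, 0.648, 0.342, 0.411]
wrist_force: [0.6, 0.7, 0.4]
finger_gap: 85.2
grip_force: 0.0
```

```bash
python3 st.py;  python3 - <<'E'
from h import *
D={n:cap(n) for n in('top','scene')}
for n in D:
    c=cloud(D[n])
    P=c[(np.hypot(c[:,:,0]-488,c[:,:,1]-217)<45)&(c[:,:,2]>60)&(c[:,:,2]<76)]
    print(n,len(P),P.min(0).round(1),P.max(0).round(1),P.mean(0).round(1),cv2.minAreaRect(P[:,:2].astype(np.float32)))
t=D['top']['pixels'][170:270,150:250];s=D['scene']['pixels'][120:195,240:340]
cv2.imwrite('pics/g.png',np.hstack([cv2.resize(t,(400,400),interpolation=2),cv2.resize(s,(400,400),interpolation=2)])[:,:,::-1])
E
```

```text
20.1 [464.1  69.4 243.7] 85.18367353388544 [-0.435  0.191 -0.351  1.52   1.065 -2.122] z [ 0.161  0.89  -0.427] y [-0.984  0.177 -0.003] tilt 64.7 F [0.6 0.7 0.4]
top 95 [462.2 186.8  61.4] [512.1 242.1  74.5] [486.5 213.   67.7] ((488.2219543457031, 214.6892852783203), (50.858680725097656, 46.9906120300293), 80.5211410522461)
scene 78 [457.  186.1  60.1] [517.2 242.9  69.8] [487.1 213.9  64.7] ((487.5351867675781, 214.26632690429688), (51.557403564453125, 52.6985969543457), 78.05955505371094)
```

View pics/g.png

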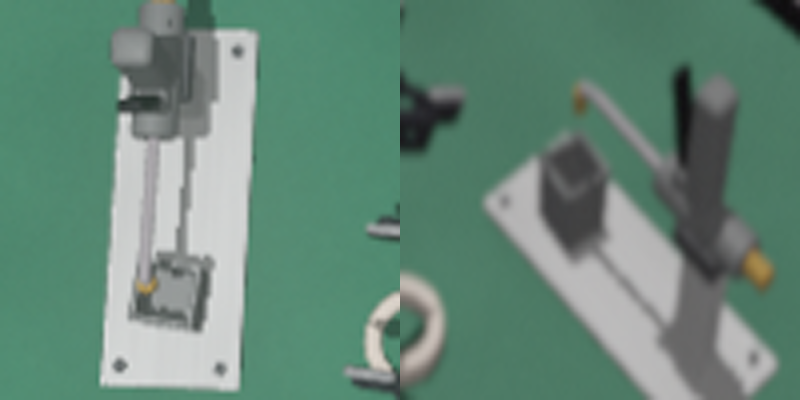

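Pictures show the housing mouth up on the plate: rim centre at about (488, 214.5), 2–3 mm from the spot (left half pixel (172,292), nozzle tip just above it). It's released. Now the tool goes back to pointing down, clear of the gun.

Call:
jog_arm(
  motion=[
    {"linear": [0, 0, 0.04], "dr": [-0.06, 0.0108, 0]},
    {"linear": [0, 0, 0.08], "dr": [-0.12, 0.0216, 0]},
    {"linear": [0, 0, 0.12], "dr": [-0.18, 0.0324, 0]},
    {"linear": [0, 0, 0.16], "dr": [-0.236, 0.0425, 0]},
    {"linear": [0, 0, 0.16], "dr": [-0.236, 0.0425, 0]},
  ],
)

```text
t: 20.62
ee_pos: [465.3, 71.1, 328.3]
tcp_rot: [-0.6, 0.711, 0.23, 0.285]
wrist_force: [-0.5, 0.8, 0.1]
finger_gap: 85.4
grip_force: 0.0
```

Call:
jog_arm(
  motion=[
    {"linear": [0, 0, 0], "dr": [-0.06, 0.0108, 0]},
    {"linear": [0, 0, 0], "dr": [-0.12, 0.0216, 0]},
    {"linear": [0, 0, 0], "dr": [-0.18, 0.0324, 0]},
    {"linear": [0, 0, 0], "dr": [-0.236, 0.0425, 0]},
    {"linear": [0, 0, 0], "dr": [-0.236, 0.0425, 0]},
  ],
)

```text
t: 21.03
ee_pos: [464.3, 71.9, 322.7]
tcp_rot: [-0.633, 0.752, 0.118, 0.143]
wrist_force: [-1.3, 0.5, -0.2]
finger_gap: 85.4
grip_force: 0.0
```

Call:
jog_arm(
  motion=[
    {"linear": [0, 0, 0], "dr": [-0.06, 0.0108, 0]},
    {"linear": [0, 0, 0], "dr": [-0.12, 0.0216, 0]},
    {"linear": [0, 0, 0], "dr": [-0.18, 0.0324, 0]},
    {"linear": [0, 0, 0], "dr": [-0.236, 0.0425, 0]},
    {"linear": [0, 0, 0], "dr": [-0.236, 0.0425, 0]},
  ],
)

```text
t: 21.45
ee_pos: [463.9, 72.0, 320.1]
tcp_rot: [-0.644, 0.765, 0.001, -0.002]
wrist_force: [-0.5, 1.0, -1.3]
finger_gap: 85.4
grip_force: 0.0
```

Call:
jog_arm(
  motion=[
    {"linear": [0, 0, 0], "dr": [0, 0, 0.075]},
    {"linear": [0, 0, 0], "dr": [0, 0, 0.075]},
    {"linear": [0, 0, 0], "dr": [0, 0, 0.075]},
    {"linear": [0, 0, 0], "dr": [0, 0, 0.075]},
    {"linear": [0, 0, 0], "dr": [0, 0, 0.075]},
  ],
)

```text
t: 21.87
ee_pos: [463.7, 69.6, 321.5]
tcp_rot: [-0.685, 0.728, 0.0, -0.0]
wrist_force: [-0.6, 0.2, 0.4]
finger_gap: 85.4
grip_force: 0.0
```

```bash
python3 st.py
```

```text
21.8667 [463.7  69.6 321.5] 85.35572021428639 [ 0.149  0.037  0.062  1.596 -0.    -1.361] z [-0.001 -0.    -1.   ] y [-0.998  0.06   0.001] tilt 0.04 F [-0.6  0.2  0.4]
```

Call:
jog_arm(
  motion=[
    {"linear": [0.04, 0.035, 0], "dr": [0, 0, 0]},
    {"linear": [0.09, 0.08, 0], "dr": [0, 0, 0]},
    {"linear": [0.14, 0.122, 0], "dr": [0, 0, 0]},
    {"linear": [0.19, 0.166, 0], "dr": [0, 0, 0]},
    {"linear": [0.23, 0.2, 0], "dr": [0, 0, 0]},
  ],
)

```text
t: 22.28
ee_pos: [580.3, 171.2, 321.3]
tcp_rot: [-0.686, 0.728, 0.0, -0.0]
wrist_force: [0.1, -0.8, 0.3]
finger_gap: 85.3
grip_force: 0.0
```

Call:
jog_arm(
  motion=[
    {"linear": [0.03, 0.026, 0], "dr": [0, 0, 0]},
    {"linear": [0.06, 0.052, 0], "dr": [0, 0, 0]},
    {"linear": [0.089, 0.078, 0], "dr": [0, 0, 0]},
    {"linear": [0.089, 0.078, 0], "dr": [0, 0, 0]},
    {"linear": [0.089, 0.078, 0], "dr": [0, 0, 0]},
  ],
)

```text
t: 22.7
ee_pos: [623.8, 209.2, 320.5]
tcp_rot: [-0.686, 0.727, 0.0, -0.001]
wrist_force: [-1.1, -0.3, -1.2]
finger_gap: 85.4
grip_force: 0.0
```

```bash
python3 st.py; python3 - <<'E'
from h import *
for n in ('wrist','top','scene'):
    c=cloud(cap(n)).reshape(-1,3)
    P=c[(np.abs(c[:,0]-630)<60)&(np.abs(c[:,1]-208)<25)]
    ex=np.array([.9982,-.0593]);ey=np.array([.0593,.9982])
    for nm,a,b in(('grip',243,257),('trig',215,241),):
        q=P[(P[:,2]>a)&(P[:,2]<b)]
        if len(q)<5: print(n,nm,len(q)); continue
        s=(q[:,:2]-[637.3,207.9]);X=s@ex;Y=s@ey;print(n,nm,len(q),np.percentile(X,[1,10,50,90,99]).round(1),np.percentile(Y,[1,50,99]).round(1))
E
```

```text
22.7 [623.8 209.2 320.5] 85.35916658253336 [ 3.240e-01  4.310e-01  5.620e-01  1.704e+00 -1.000e-03 -1.189e+00] z [-0.002 -0.001 -1.   ] y [-0.998  0.058  0.002] tilt 0.15 F [-1.1 -0.3 -1.2]
wrist grip 1460 [-14.4 -11.6  -1.1   9.5  12.8] [-13.2  -1.2  13.6]
wrist trig 901 [-43.7 -40.9 -32.6   4.3  11. ] [-13.6  -6.5   9.4]
top grip 73 [-12.4  -9.8   1.   10.9  12.2] [-14.4  -5.6   9.4]
top trig 23 [-14.5 -14.2  -9.7   4.8   8.5] [-15.3 -13.5  -1.5]
scene grip 56 [-11.9  -8.4   2.7  11.6  14.4] [-14.   -1.2  13.2]
scene trig 99 [-41.8 -37.   -5.2  14.   15.3] [-15.7  -7.   12.2]
```

Call:
jog_arm(
  motion=[
    {"linear": [0, 0, -0.03], "dr": [0, 0, 0]},
    {"linear": [0, 0, -0.07], "dr": [0, 0, 0]},
    {"linear": [0, 0, -0.11], "dr": [0, 0, 0]},
    {"linear": [0, 0, -0.15], "dr": [0, 0, 0]},
    {"linear": [0, 0, -0.18], "dr": [0, 0, 0]},
  ],
)

```text
t: 23.27
ee_pos: [622.3, 208.2, 231.0]
tcp_rot: [-0.686, 0.728, -0.0, -0.001]
wrist_force: [1.1, -0.3, -1.0]
finger_gap: 85.6
grip_force: 0.0
```

Call:
jog_arm(
  motion=[
    {"linear": [0, 0, -0.025], "dr": [0, 0, 0]},
    {"linear": [0, 0, -0.045], "dr": [0, 0, 0]},
    {"linear": [0, 0, -0.06], "dr": [0, 0, 0]},
    {"linear": [0, 0, -0.06], "dr": [0, 0, 0]},
    {"linear": [0, 0, -0.06], "dr": [0, 0, 0]},
  ],
)

```text
t: 23.68
ee_pos: [623.1, 208.9, 202.2]
tcp_rot: [-0.686, 0.727, -0.0, -0.0]
wrist_force: [0.4, 0.2, -0.1]
finger_gap: 85.2
grip_force: 0.0
```

Call:
jog_arm(
  motion=[
    {"linear": [0.005, 0, 0], "dr": [0, 0, 0]},
    {"linear": [0.01, -0.001, 0], "dr": [0, 0, 0]},
    {"linear": [0.014, -0.001, 0], "dr": [0, 0, 0]},
    {"linear": [0.014, -0.001, 0], "dr": [0, 0, 0]},
    {"linear": [0.014, -0.001, 0], "dr": [0, 0, 0]},
  ],
)

```text
t: 24.1
ee_pos: [630.7, 208.7, 201.9]
tcp_rot: [-0.686, 0.727, -0.0, -0.0]
wrist_force: [-0.7, 0.8, -0.1]
finger_gap: 85.5
grip_force: 0.0
```

```bash
python3 st.py
```

```text
24.1 [630.7 208.7 201.9] 85.48761950269426 [ 3.200e-01  3.990e-01  2.510e-01  1.423e+00 -1.000e-03 -1.193e+00] z [-0.    -0.001 -1.   ] y [-0.998  0.058  0.   ] tilt 0.06 F [-0.7  0.8 -0.1]
```

Close on the grip and trigger, and hold for over 1 s.

Call:
jog_arm(
  motion=[
    {"linear": [0, 0, 0], "dr": [0, 0, 0]},
    {"linear": [0, 0, 0], "dr": [0, 0, 0]},
    {"linear": [0, 0, 0], "dr": [0, 0, 0]},
    {"linear": [0, 0, 0], "dr": [0, 0, 0]},
    {"linear": [0, 0, 0], "dr": [0, 0, 0]},
  ],
  claw=-0.3,
  force=30,
)

```text
t: 24.52
ee_pos: [631.7, 208.7, 202.7]
tcp_rot: [-0.686, 0.727, -0.001, 0.001]
wrist_force: [4.7, 0.4, 4.6]
finger_gap: 38.7
grip_force: 37.5
```

Call:
jog_arm(
  motion=[
    {"linear": [0, 0, 0], "dr": [0, 0, 0]},
    {"linear": [0, 0, 0], "dr": [0, 0, 0]},
    {"linear": [0, 0, 0], "dr": [0, 0, 0]},
    {"linear": [0, 0, 0], "dr": [0, 0, 0]},
    {"linear": [0, 0, 0], "dr": [0, 0, 0]},
  ],
)

```text
t: 24.93
ee_pos: [631.7, 208.7, 202.7]
tcp_rot: [-0.686, 0.727, -0.001, 0.001]
wrist_force: [4.9, 0.5, 5.1]
finger_gap: 38.6
grip_force: 37.2
```

Call:
jog_arm(
  motion=[
    {"linear": [0, 0, 0], "dr": [0, 0, 0]},
    {"linear": [0, 0, 0], "dr": [0, 0, 0]},
    {"linear": [0, 0, 0], "dr": [0, 0, 0]},
    {"linear": [0, 0, 0], "dr": [0, 0, 0]},
    {"linear": [0, 0, 0], "dr": [0, 0, 0]},
  ],
)

```text
t: 25.35
ee_pos: [631.7, 208.7, 202.7]
tcp_rot: [-0.686, 0.727, -0.001, 0.001]
wrist_force: [6.0, -0.2, 4.9]
finger_gap: 38.7
grip_force: 37.2
```

```bash
python3 - <<'E'
from h import *
c=cloud(cap('scene')).reshape(-1,3)
P=c[(np.hypot(c[:,0]-488,c[:,1]-217)<45)&(c[:,2]>60)&(c[:,2]<76)]
print(len(P),P.mean(0).round(1),cv2.minAreaRect(P[:,:2].astype(np.float32)))
E
```

```text
81 [487.4 213.9  64.6] ((488.38275146484375, 214.89501953125), (53.934654235839844, 56.14173126220703), 76.7835693359375)
```

Call:
jog_arm(
  motion=[
    {"linear": [0, 0, 0], "dr": [0, 0, 0]},
    {"linear": [0, 0, 0], "dr": [0, 0, 0]},
    {"linear": [0, 0, 0], "dr": [0, 0, 0]},
  ],
)

```text
t: 25.65
ee_pos: [631.7, 208.7, 202.7]
tcp_rot: [-0.686, 0.727, -0.001, 0.001]
wrist_force: [5.2, -0.7, 4.4]
finger_gap: 38.8
grip_force: 37.2
```

Call:
jog_arm(
  motion=[
    {"linear": [0, 0, 0], "dr": [0, 0, 0]},
    {"linear": [0, 0, 0], "dr": [0, 0, 0]},
    {"linear": [-0.004, 0, 0], "dr": [0, 0, 0]},
    {"linear": [-0.01, 0, 0], "dr": [0, 0, 0]},
    {"linear": [-0.012, 0.001, 0], "dr": [0, 0, 0]},
  ],
  claw=1,
)

```text
t: 26.07
ee_pos: [624.4, 209.1, 202.0]
tcp_rot: [-0.686, 0.727, -0.001, -0.0]
wrist_force: [0.8, -0.3, -1.1]
finger_gap: 85.3
grip_force: 0.0
```

Call:
jog_arm(
  motion=[
    {"linear": [0, 0, 0], "dr": [0, 0, 0]},
    {"linear": [0, 0, 0], "dr": [0, 0, 0]},
    {"linear": [0, 0, 0], "dr": [0, 0, 0]},
    {"linear": [0, 0, 0], "dr": [0, 0, 0]},
    {"linear": [0, 0, 0], "dr": [0, 0, 0]},
  ],
)

```text
t: 26.48
ee_pos: [624.4, 209.1, 201.8]
tcp_rot: [-0.686, 0.727, -0.0, -0.0]
wrist_force: [0.7, 0.4, -0.4]
finger_gap: 85.3
grip_force: 0.0
```

Call:
jog_arm(
  motion=[
    {"linear": [0, 0, 0.04], "dr": [0, 0, 0]},
    {"linear": [0, 0, 0.09], "dr": [0, 0, 0]},
    {"linear": [0, 0, 0.15], "dr": [0, 0, 0]},
    {"linear": [0, 0, 0.2], "dr": [0, 0, 0]},
    {"linear": [0, 0, 0.24], "dr": [0, 0, 0]},
  ],
)

```text
t: 26.9
ee_pos: [624.4, 209.1, 324.2]
tcp_rot: [-0.686, 0.727, -0.001, 0.0]
wrist_force: [-1.2, -0.2, 0.3]
finger_gap: 85.3
grip_force: 0.0
```

Call:
jog_arm(
  motion=[
    {"linear": [0, 0, 0], "dr": [0, 0, 0]},
    {"linear": [0, 0, 0], "dr": [0, 0, 0]},
    {"linear": [0, 0, 0], "dr": [0, 0, 0]},
    {"linear": [0, 0, 0], "dr": [0, 0, 0]},
    {"linear": [0, 0, 0], "dr": [0, 0, 0]},
  ],
)

```text
t: 27.32
ee_pos: [624.0, 209.0, 320.2]
tcp_rot: [-0.686, 0.727, 0.0, -0.002]
wrist_force: [-0.2, -0.9, 0.3]
finger_gap: 85.5
grip_force: 0.0
```

```bash
python3 st.py; python3 - <<'E'
from h import *
ex=np.array([.9982,-.0593])
for n in('scene','wrist'):
    c=cloud(cap(n)).reshape(-1,3)
    P=c[(np.hypot(c[:,0]-488,c[:,1]-217)<45)&(c[:,2]>60)&(c[:,2]<76)]
    if len(P)>10: print(n,len(P),P.mean(0).round(1),cv2.minAreaRect(P[:,:2].astype(np.float32)))
    q=c[(np.abs(c[:,0]-630)<60)&(np.abs(c[:,1]-208)<25)&(c[:,2]>215)&(c[:,2]<241)]
    print('trig X',np.percentile((q[:,:2]-[637.3,207.9])@ex,[1,10,50]).round(1))
E
```

```text
27.3167 [624.  209.  320.2] 85.5261494653972 [ 3.240e-01  4.320e-01  5.620e-01  1.705e+00 -1.000e-03 -1.189e+00] z [-0.003 -0.002 -1.   ] y [-0.998  0.058  0.003] tilt 0.19 F [-0.2 -0.9  0.3]
scene 76 [486.8 213.8  64.9] ((486.76226806640625, 214.8128204345703), (53.375160217285156, 53.42782211303711), 80.88475799560547)
trig X [-41.6 -37.3  -3. ]
wrist 516 [486.6 205.3  67.4] ((486.0191345214844, 213.67410278320312), (45.15309524536133, 51.15502166748047), 80.0748519897461)
trig X [-43.8 -41.  -32.5]
```

The trigger has sprung back to where it was, and the housing is still in place.

```bash
python3 -c "
from workcell import *
print(hand_in())"
```

```text
the job is handed in; nothing more can be done
None
```

I handed the job in at about 27 s of the 72 s: the housing stands mouth up on the plate, let go and about 2–3 mm off the nozzle axis by camera. I then pulled the trigger home, held it for just over a second and let it spring back; I touched none of the other things, and the hand-in returned no verdict.

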